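# Nest a pump housing on the tilted wash stand and plug both necks

### The job

Get the cast pump housing ready for washing: set it fully down in the shaped nest of the tilted wash stand, the right way round, then put the orange plug in its wide neck and the green plug in its narrow neck, each pushed in until its collar sits on the rim. Let go of everything and leave the other things on the bench where they stand.

Things in the scene. Friction and masses are not known exactly. Their poses are not given: they have to be found in the camera images.
- housing: Cast aluminium pump housing with two open necks, standing upright on the bench, about 0.3 kg, 116 mm long (y), 60 mm high. Origin: centre of the underside; z up out of the necks. Foot plate 10 mm thick: 56 mm wide (x) from y = -58 to +40 mm, then a nose 36 mm wide to y = +58. Body above the foot 44 mm wide up to z = 31. Wide neck at y = -30, narrow neck at y = +30, over the nose end.
- housing_grip (a point): Centre of the housing's middle block between the necks (housing frame 0, +1, +41 mm; axes as the housing's), the place to hold it, across x: 44 mm wide in x, flat sides free from the foot (z = 10) up to z = 52 mm, 24 mm long in y.
- wide_neck (a point): Centre of the rim of the housing's wide neck (housing frame 0, -30, +60 mm), axes as the housing's. Conical bore 31 mm in diameter at the rim narrowing to 24 mm at its floor, 30 mm down; outside diameter 40 mm at the rim.
- narrow_neck (a point): Centre of the rim of the housing's narrow neck (housing frame 0, +30, +60 mm), axes as the housing's. Conical bore 24 mm in diameter at the rim narrowing to 19 mm at its floor, 30 mm down; outside diameter 32 mm at the rim.
- nest: Nest of the fixed wash stand: an aluminium plate 120 x 176 mm, tilted 30 degrees (low side to the robot's left), with blue walls 8 mm high round a pocket shaped like the housing's foot, 2.5 mm clearance all round. Origin: centre of the pocket floor, 75 mm above the bench; z square out of the plate, x up the slope, y level along the pocket. The housing is seated when its axes and origin match the nest's.
- nest_key (a point): Floor of the pocket's narrow end, which takes the housing's nose (nest frame 0, +51, 0 mm; axes as the nest's). Here the pocket is 41 mm wide, from y = +42.5 to +60.5 mm; the rest is 61 mm wide, from y = -60.5 to +42.5. The plate's upper edge is 105 mm above the bench; the stand's base is 160 x 190 mm.
- wide_plug: Orange tapered plug standing upright on its small end, 55 mm tall, 50 g. Origin: centre of the small flat end; z towards the knob. Cone 22 mm in diameter at z = 0 growing to 29 mm at z = 24; collar 38 mm in diameter, z = 24 to 29; cylindrical knob 22 mm in diameter, z = 29 to 55, by which it is held. Fits the wide neck.
- wide_plug_collar (a point): On the axis of the orange plug at the underside of its collar (24 mm above the small end); meets the centre of the wide neck's rim when the plug is home. Axes as the plug's.
- narrow_plug: Green tapered plug standing upright on its small end, 55 mm tall, 35 g. Origin: centre of the small flat end; z towards the knob. Cone 16 mm in diameter at z = 0 growing to 21.6 mm at z = 24; collar 30 mm in diameter, z = 24 to 29; cylindrical knob 18 mm in diameter, z = 29 to 55, by which it is held. Fits the narrow neck.
- narrow_plug_collar (a point): On the axis of the green plug at the underside of its collar (24 mm above the small end); meets the centre of the narrow neck's rim when the plug is home. Axes as the plug's.
- stamp: Bystander: turned wooden stamp, 32 mm in diameter, 63 mm tall, standing upright; origin at the centre of its underside.
- glue_bottle: Bystander: small red bottle with a white nozzle, 38 mm in diameter, 108 mm tall, standing upright; origin at the centre of its underside.
- casting: Bystander: small white machined casting, 51 x 55 x 42 mm; origin at the centre of its underside.
- stator: Bystander: motor stator with green winding caps, 58 x 58 x 31 mm; origin at the centre of its underside.
- marker: Bystander: marker with a red cap lying on the bench, 127 mm long, 18 mm thick; origin at the centre of its underside.
Not all that is in view belongs to the job. Of the things that look like the housing, take the one that is farthest to the robot's right at the start.

How it is judged:
By the outcome, as a careful person would: the job done as asked, in the order asked, and still so for the second after the job is handed in, with the robot touching nothing.
It also fails if it takes over 72 s, if anything falls off the work surface, if the arm or the gripper's body presses on something with over 40 N, if the wrist force passes 120 N, or if a joint passes its speed limit or range.

### The arm

A 6-joint arm with a two-finger parallel gripper is mounted at the origin on a cart in front of the work surface, level with it; the furniture and walls round the work are solid. World frame = base frame: x ahead of the robot, y to its left, z up, the work surface at z = 0. Lengths are in mm, angles in degrees, forces in N, time in s.
With the tool pointing down it reaches from about 300 to 850 mm from the base axis. Payload 4.2 kg.
Tool frame: the origin (TCP) lies at the very end of the fingers, on their centre line; the grasp point (between the pads) lies 19 mm behind it; z points along the fingers, y is the direction in which the jaws open and shut (so a half turn about z gives the same grasp; the last joint's range is limited). The gripper opens to 91 mm and grips with 3 to 60 N. Pads are 32 mm wide; open, the fingers measure 118 mm over their backs; the gripper's body (76 mm by 178 mm) begins 60 mm behind the grasp point.
Start: joints at [69.328, 18.312, 89.639, -0, 72.044, -1.146], TCP at [192.192, 541.946, 213.976] pointing down, gripper open.
Joint ranges: [-177.97, 177.97], [-48.28, 115.42], [12.27, 149.76], [-77.06, 257.06], [2.81, 150.46], [-146.56, 146.56]. Speed limits (degrees/s): [147.25, 147.25, 180, 180, 180, 180].

### API

Orientations are given as [roll, pitch, yaw] about the fixed x, y, z axes, in that order (R = Rz(yaw) Ry(pitch) Rx(roll)).
In Python, from workcell import env gives the robot as it stands. The module is installed in compiled form; this text tells all that it offers.
- The arm moves only by the tool arm_command, never from a script. Its argument "targets" is a list of rows, each a list of 5 numbers: the closure, from 0 (fully open) to 1 (shut), then the shift along the tool's x, y, z each as a share of 50 cm, from -1 to 1, then the turn about the tool's z as a share of pi/4 rad, from -1 to 1. A call has 1 to 8 rows; each row is the pose to reach, as a shift and turn from the pose measured when the call began, along the tool's axes at that moment; what a row does not reach only later rows make up. A row lasts 1/12 s, in which the tool goes at most 41.7 mm and 7.16 degrees, less where a joint would pass 70% of its speed; a pose out of reach is approached as far as the arm can. A call with a number of a shift or a turn outside -1 to 1 is refused whole. A call with a gripper value outside its range is refused whole. The fingers move at their own pace and stop on an object; "squeeze" is the grip in N (left out, the last holds). Time passes only in rows, so rows that repeat a pose let the fingers close. It gives the time, the measured TCP pose, the force and the opening at its end, in the units of the state.
- env.state(): the state, without advancing time (a new reading comes with each control period).
- env.grab_frame(name): name is "side" or "top" or "wrist"; returns the picture (384x512x3 uint8, red, green, blue); there is no depth.
- env.camera_params(name): a dict with "camera_matrix" (3x3 intrinsics, pixels), "R" (3x3) and "t" (3): a world point X has camera coordinates R X + t; the wrist camera has in their place "hand_eye" (4x4, takes a point from camera to tool coordinates, whose origin is the TCP and whose axes are the flange's). Camera axes: x right, y down, z forward; pixel columns grow to the right and rows downward; lengths in mm; the calibration is good to about 2 mm. The wrist camera is an equidistant fisheye: a pixel r from the principal point sees the ray r / f radians off the axis. A picture is of the moment at which its call begins: read the wrist's pose just before it. camera_params takes no time and is no camera call.
- env.job_done(): hands the job in, once; it reports no verdict.
The state is a dict: "time_s": time; "qpos": joint angles; "qvel": joint speeds; "effort": joint torques, N m; "ee_pos": TCP position; "ee_rot": TCP orientation; "force": force on the tool from outside, world axes, zero at the start; "torque": the same for the moment, N m; "gripper_width": finger opening in mm.
Only numpy, scipy, OpenCV 4.12 (cv2) and the standard library are available. Lean on these libraries where they do the work, as an engineer would, in place of code of your own. Each camera call takes 0.05 s, during which the arm holds its last target.

## Working session

There is one attempt and no reset: what is moved stays moved. The work goes in short steps, Python scripts to look and compute and a tool call to move; the robot and the scene stay as the last step left them, time stands still between calls to the robot, and variables do not carry over. Pictures are saved under pics/ and viewed, and the job is handed in when it is done.

Besides the shell and the picture viewer there is one more tool, called as name([rows], argument=value, ...), one row to a line, values as JSON. arm_command: Moves the arm, as the interface text tells. Shift numbers are shares of 50 cm and turn numbers shares of pi/4 rad, none past 1 either way. Its arguments: {"type":"object","properties":{"targets":{"type":"array"},"squeeze":{"type":"number"}},"required":["targets"]}

```bash
mkdir -p pics; python3 - <<'E'
from workcell import env
import cv2
s=env.state();print(s)
for n in("side","top","wrist"):
    p=env.camera_params(n);print(n,p)
    cv2.imwrite(f"pics/{n}0.png",env.grab_frame(n)[:,:,::-1])
E
```

```text
{'time_s': 0.0, 'qpos': array([ 6.93264822e+01,  1.83512068e+01,  8.97046763e+01, -2.68860762e-04,
        7.20434178e+01, -1.14592064e+00]), 'qvel': array([ 0.02706683,  0.07012061, -0.01348422,  0.13122942, -0.02261178,
       -0.05941222]), 'effort': array([-2.11847124e-03, -4.12452614e+01, -2.31972653e+01,  7.26669305e-02,
        4.56707901e-02, -1.45392596e-04]), 'ee_pos': array([192.0277916 , 541.46777846, 213.13634888]), 'ee_rot': array([-1.79900714e+02, -1.73032358e-03,  1.60472484e+02]), 'force': array([0.64330316, 0.62439672, 0.87420723]), 'torque': array([0.00183454, 0.04416808, 0.02491375]), 'gripper_width': 91.14408586783617}
side {'camera_matrix': array([[378.04471844,   0.        , 253.39680087],
       [  0.        , 378.04471844, 192.94487409],
       [  0.        ,   0.        ,   1.        ]]), 'R': array([[-0.998391  , -0.05651034,  0.00468885],
       [-0.04184657,  0.67846439, -0.73344048],
       [ 0.03826575, -0.73245659, -0.67973751]]), 't': array([ 504.73908847,  121.97106254, 1097.44646705])}
top {'camera_matrix': array([[406.14589563,   0.        , 254.97
[... 191 characters left out ...]
057916e-01, -6.35044811e-04, -6.22895843e-02],
       [ 6.22914838e-02, -1.67272769e-02, -9.97917817e-01]]), 't': array([ -67.27089154,  538.13878968, 1158.08906103])}
wrist {'camera_matrix': array([[297.31863964,   0.        , 256.44336725],
       [  0.        , 297.31863964, 190.1795124 ],
       [  0.        ,   0.        ,   1.        ]]), 'hand_eye': array([[ 9.96296506e-04, -9.65757626e-01, -2.59444051e-01,
         7.30688750e+01],
       [ 9.99999497e-01,  9.31586280e-04,  3.72371040e-04,
         8.52716512e-01],
       [-1.17925654e-04, -2.59444292e-01,  9.65758068e-01,
        -1.70235829e+02],
       [ 0.00000000e+00,  0.00000000e+00,  0.00000000e+00,
         1.00000000e+00]])}
```

The top view shows the right-hand housing at about (298,227), its look-alike at (179,145), the stand at (245,185), the orange plug at (172,225) and the green plug at (357,198). I'll enlarge these.

```bash
cat > h.py <<'E'
import numpy as np, cv2
from scipy.spatial.transform import Rotation as Ro
from scipy.optimize import least_squares
from workcell import env
def proj(n,X):
    p=env.camera_params(n);X=np.atleast_2d(np.asarray(X,float))
    c=X@p["R"].T+p["t"];u=c@p["camera_matrix"].T
    return u[:,:2]/u[:,2:]
def toolT(s=None):
    s=s or env.state();r=Ro.from_euler('xyz',s["ee_rot"],degrees=True).as_matrix();return r,np.array(s["ee_pos"])
def wproj(X,s):
    p=env.camera_params("wrist");R,t=toolT(s);X=np.atleast_2d(np.asarray(X,float))
    H=p["hand_eye"];q=(X-t)@R;c=(q-H[:3,3])@H[:3,:3]
    rho=np.hypot(c[:,0],c[:,1]);th=np.arctan2(rho,c[:,2]);K=p["camera_matrix"]
    return np.c_[K[0,2]+K[0,0]*th*c[:,0]/rho,K[1,2]+K[0,0]*th*c[:,1]/rho]
def wray(uv,s):
    p=env.camera_params("wrist");K=p["camera_matrix"];H=p["hand_eye"];R,t=toolT(s)
    d=(np.asarray(uv,float)-K[:2,2])/K[0,0];th=np.linalg.norm(d)
    c=np.r_[np.sin(th)*d/th,np.cos(th)]
    return R@H[:3,3]+t,R@H[:3,:3]@c
def ray(n,uv):
    p=env.camera_params(n);d=p["R"].T@np.linalg.solve(p["camera_matrix"],[uv[0],uv[1],1.]);return -p["R"].T@p["t"],d
def atz(od,z):
    o,d=od;return o+d*(z-o[2])/d[2]
def tri(rays):
    A=np.zeros((3,3));b=np.zeros(3)
    for o,d in rays:
        d=d/np.linalg.norm(d);P=np.eye(3)-np.outer(d,d);A+=P;b+=P@o
    x=np.linalg.solve(A,b);return x,[np.linalg.norm(np.cross(x-o,d/np.linalg.norm(d))) for o,d in rays]
def crop(img,c,w,h,k,name):
    x0,y0=int(c[0]-w/2),int(c[1]-h/2);x0=max(x0,0);y0=max(y0,0)
    a=img[y0:y0+h,x0:x0+w];a=cv2.resize(a,None,fx=k,fy=k,interpolation=cv2.INTER_CUBIC)
    for i in range(0,w,10):
        cv2.line(a,(i*k,0),(i*k,6),(0,255,255),1);
        if i%20==0: cv2.putText(a,str(x0+i),(i*k,18),0,.4,(0,255,255),1)
    for i in range(0,h,10):
        cv2.line(a,(0,i*k),(6,i*k),(0,255,255),1)
        if i%20==0: cv2.putText(a,str(y0+i),(8,i*k+4),0,.4,(0,255,255),1)
    cv2.imwrite("pics/"+name,a)
E
python3 - <<'E'
from h import *
t=cv2.imread("pics/top0.png");s=cv2.imread("pics/side0.png")
crop(t,(270,205),110,110,5,"c1.png")
crop(s,(260,205),110,90,7,"c2.png")
E
python3 - <<'E'
from h import *
T=np.array([[227.2,161.4],[251.8,155.0],[261,206.4],[236.2,211]]);S=np.array([[212.6,190],[260,186.4],[263.3,211.4],[215,216.1]])
def pts(p,w):
    x,y,z,yaw,t=p;R=Ro.from_euler('ZY',[yaw,-30],degrees=True).as_matrix()
    a=30.5+t;b=60.5+t
    q={'T':[(-a,b),(a,b),(a,-b),(-a,-b)],'S':[(a,b),(a,-b),(-a,-b),(-a,b)]}[w]
    return np.c_[np.array(q),[8]*4]@R.T+[x,y,z]
def f(p):return np.r_[(proj("top",pts(p,'T'))-T).ravel(),(proj("side",pts(p,'S'))-S).ravel()]
r=least_squares(f,[500,0,75,-80,5]);print(r.x.round(2),r.fun.round(1))
for k in('top','side'):
    t=cv2.imread("pics/top0.png")
w=tri([ray('top',(297.2,236.4)),ray('side',(287.7,174.7))]);n=tri([ray('top',(303.8,216.2)),ray('side',(270.1,169.7))])
print(w,n);d=n[0]-w[0];print(np.linalg.norm(d),np.degrees(np.arctan2(d[1],d[0]))-90)
for z in(60,):
  a=atz(ray('top',(297.2,236.4)),z);b=atz(ray('top',(303.8,216.2)),z);print(a,b,np.degrees(np.arctan2(*(b-a)[[1,0]]))-90)
for nm,uv in dict(orange=(172,225),green=(357.5,197.5)).items():print(nm,atz(ray('top',uv),50))
t=cv2.imread("pics/top0.png");s=cv2.imread("pics/side0.png")
a=np.hstack([t[205:245,150:190],t[178:218,338:378]]);b=np.hstack([s[250:290,255:295],s[127:167,235:275]])
cv2.imwrite("pics/pl.png",cv2.resize(np.vstack([a,b]),None,fx=7,fy=7,interpolation=cv2.INTER_CUBIC))
E
```

```text
[553.85 -39.45  63.91 -79.56   9.48] [ 0.2  0.5 -0.2  0.4 -0.  -0.5  0.  -0.3  0.  -0.3  0.2 -0.6 -0.   0.6
 -0.3  0.2]
(array([ 406.20753558, -184.526936  ,   52.22620298]), [np.float64(0.17546545298338945), np.float64(0.17546545298330213)]) (array([ 462.85198553, -203.09076053,   54.84784228]), [np.float64(0.16932820855045325), np.float64(0.16932820855036418)])
59.66642510268604 -108.14528369680268
[ 406.78306391 -183.59460028   60.        ] [ 462.69284191 -202.3845373    60.        ] -108.57626343507015
orange [438.34277013 164.82088501  50.        ]
green [ 515.2733152  -356.05230308   50.        ]
```

```bash
cat >> h.py <<'E'
def plan(pos,yaw=None):
    s=env.state();R,t=toolT(s);d=R.T@(np.asarray(pos,float)-t)
    y0=s["ee_rot"][2];a=0
    if yaw is not None: a=(y0-yaw+180)%360-180
    print("t %.2f"%s["time_s"],"pos",t.round(1),"rot",np.round(s["ee_rot"],2),"w %.1f"%s["gripper_width"],"F",np.round(s["force"],1))
    print("cmd",(d/500).round(4),"turn",round(a/45,4),"| dist %.0f"%np.linalg.norm(d))
E
python3 - <<'E'
from h import *
s=env.state();print(wproj([toolT(s)[1]],s), wproj([toolT(s)[1]+[0,0,-200]],s))
plan((435,-193,230),161.5)
T=np.array([[227.2,161.4],[251.8,155.0],[261,206.4],[236.2,211]])-.4;S=np.array([[212.6,190],[260,186.4],[263.3,211.4],[215,216.1]])-.43
def pts(p,w):
    x,y,yaw,t=p;R=Ro.from_euler('ZY',[yaw,-30],degrees=True).as_matrix()
    a=30.5+t;b=60.5+t
    q={'T':[(-a,b),(a,b),(a,-b),(-a,-b)],'S':[(a,b),(a,-b),(-a,-b),(-a,b)]}[w]
    return np.c_[np.array(q),[8]*4]@R.T+[x,y,75]
for g in ((lambda p:(proj("top",pts(p,'T'))-T).ravel()),(lambda p:(proj("side",pts(p,'S'))-S).ravel())):
  r=least_squares(g,[500,0,-80,5]);print(r.x.round(2),r.fun.round(1))
E
```

```text
[[254.92083114 232.6929282 ]] [[255.88919398 170.08991933]]
t 0.15 pos [192.  541.6 213.3] rot [-179.92   -0.    160.47] w 91.4 F [-0.5 -0.6 -0.3]
cmd [-0.949  -1.2223 -0.0318] turn -0.0228 | dist 774
[554.16 -38.45 -79.8    9.66] [ 0.   0.1  0.1  0.   0.1 -0.2 -0.2  0. ]
[553.89 -29.58 -79.13   8.01] [ 0.2  0.1 -0.  -0.3 -0.2  0.2  0.  -0. ]
```

arm_command([
  [0,-0.47,-0.61,-0.02,-0.02],
  [0,-0.47,-0.61,-0.02,-0.02],
  [0,-0.47,-0.61,-0.02,-0.02],
  [0,-0.47,-0.61,-0.02,-0.02],
  [0,-0.47,-0.61,-0.02,-0.02],
  [0,-0.47,-0.61,-0.02,-0.02],
  [0,-0.47,-0.61,-0.02,-0.02],
  [0,-0.47,-0.61,-0.02,-0.02],
])

```text
time_s: 0.82
ee_pos: [295.3, 223.2, 222.4]
ee_rot: [-179.9, 0.0, 161.4]
force: [1.7, -0.4, 0.3]
gripper_width: 91.1
```

```bash
python3 -c "
from h import *
plan((435,-193,230),161.5)"
```

```text
t 0.82 pos [295.3 223.2 222.4] rot [-1.7993e+02  1.0000e-02  1.6143e+02] w 91.1 F [ 1.7 -0.4  0.3]
cmd [-0.5299 -0.7001 -0.0142] turn -0.0015 | dist 439
```

arm_command([
  [0,-0.53,-0.7,-0.014,0],
  [0,-0.53,-0.7,-0.014,0],
  [0,-0.53,-0.7,-0.014,0],
  [0,-0.53,-0.7,-0.014,0],
  [0,-0.53,-0.7,-0.014,0],
  [0,-0.53,-0.7,-0.014,0],
  [0,-0.53,-0.7,-0.014,0],
  [0,-0.53,-0.7,-0.014,0],
])

```text
time_s: 1.48
ee_pos: [400.9, -93.2, 228.1]
ee_rot: [-179.9, 0.0, 161.4]
force: [0.5, 1.1, 1.0]
gripper_width: 91.4
```

```bash
python3 -c "
from h import *
plan((435,-193,230),161.5)"
```

```text
t 1.48 pos [400.9 -93.2 228.1] rot [-1.7994e+02  3.0000e-02  1.6139e+02] w 91.4 F [0.5 1.1 1. ]
cmd [-0.1283 -0.1674 -0.0035] turn -0.0025 | dist 105
```

arm_command([
  [0,-0.128,-0.167,-0.003,0],
  [0,-0.128,-0.167,-0.003,0],
  [0,-0.128,-0.167,-0.003,0],
  [0,-0.128,-0.167,-0.003,0],
])

```text
time_s: 1.82
ee_pos: [436.3, -197.1, 229.2]
ee_rot: [-179.9, 0.1, 161.1]
force: [0.6, 0.7, -0.8]
gripper_width: 91.0
```

```bash
python3 -c "
from h import *
s=env.state();im=env.grab_frame('wrist')[:,:,::-1]
np.save('s1.npy',np.array(s,dtype=object),allow_pickle=True)
cv2.imwrite('pics/w1.png',im);print(s['ee_pos'],s['ee_rot'])
W=np.array([406.5,-184,60]);N=np.array([462.7,-202.5,60]);print(wproj([W,N],s))"
```

```text
[ 436.31273246 -197.11523394  229.23509394] [-1.79850702e+02  9.44272517e-02  1.61134150e+02]
[[258.43229896 147.31295072]
 [258.86910411 196.90581154]]
```

```bash
python3 -c "
from h import *
crop(cv2.imread('pics/w1.png'),(262,165),90,100,6,'w1c.png')
crop(cv2.imread('pics/w1.png'),(385,190),140,130,5,'w1d.png')"
python3 - <<'E'
from h import *
s=np.load('s1.npy',allow_pickle=True).item()
M=np.array([[0,-30,60],[0,30,60],[28,-58,10],[-28,-58,10],[28,40,10],[-28,40,10],[18,58,10],[-18,58,10]],float)
P=np.array([[260.7,147.6],[259.5,197.3],[239.8,122.1],[282.4,122.9],[238.4,193.4],[279.4,194.3],[246.6,209.1],[271.6,209.3]])
for free in(0,1):
  def f(p):
    R=Ro.from_euler('z',p[2],degrees=True).as_matrix();return (wproj(M@R.T+[p[0],p[1],p[3]*free],s)-P).ravel()
  r=least_squares(f,[435,-193,-108.5,0]);print(r.x.round(2),r.fun.round(1))
# nest: outer top corners at near end, top edge
q=lambda u,v:((u+.5)/5-.5+315,(v+.5)/5-.5+125)
C={'hi':q(280,350),'lo':q(455,180)}
R=Ro.from_euler('ZY',[-79.8,-30],degrees=True).as_matrix()
for t in (8,9.6):
  print(wproj(np.array([[30.5+t,-60.5-t,8],[-30.5-t,-60.5-t,8]])@R.T+[554,-38.5,75],s),C)
E
```

```text
[ 436.53 -191.93 -110.04    0.  ] [ 0.2  0.6  0.1  1.1 -0.4 -0.2  0.  -0.   0.2  1.   0.3  1.  -0.8 -2.
  0.3 -1.7]
[ 436.33 -191.87 -110.04    0.98] [ 0.2  0.5  0.1  1.1 -0.5 -0.4  0.1 -0.1  0.2  1.1  0.3  1.  -0.8 -1.9
  0.3 -1.6]
[[373.16560303 196.64778902]
 [405.89422996 162.92330226]] {'hi': (370.6, 194.6), 'lo': (405.6, 160.6)}
[[371.85929893 196.22503813]
 [406.05012937 161.1962461 ]] {'hi': (370.6, 194.6), 'lo': (405.6, 160.6)}
```

```bash
python3 -c "
from h import *
plan((437.3,-192.3,36),160)"
```

```text
t 1.87 pos [ 435.1 -194.6  229.1] rot [-1.7995e+02 -3.0000e-02  1.6118e+02] w 91.3 F [-0.1  0.4 -0.8]
cmd [-0.0028  0.0061  0.3861] turn 0.0263 | dist 193
```

arm_command([
  [0,-0.003,0.006,0.15,0.026],
  [0,-0.003,0.006,0.3,0.026],
  [0,-0.003,0.006,0.3,0.026],
  [0,-0.003,0.006,0.3,0.026],
  [0,-0.003,0.006,0.35,0.026],
  [0,-0.003,0.006,0.35,0.026],
])

```text
time_s: 2.37
ee_pos: [433.5, -189.4, 50.1]
ee_rot: [180.0, -0.6, 160.1]
force: [0.2, -0.5, 0.6]
gripper_width: 91.2
```

```bash
python3 -c "
from h import *
plan((437.3,-192.3,36),160)
s=env.state();im=env.grab_frame('wrist')[:,:,::-1]
crop(im,(262,165),110,100,6,'w2c.png')"
```

```text
t 2.37 pos [ 433.5 -189.4   50.1] rot [179.98  -0.64 160.08] w 91.2 F [ 0.2 -0.5  0.6]
cmd [-0.0095 -0.0029  0.0281] turn 0.0017 | dist 15
```

```bash
python3 - <<'E'
from h import *
s=env.state();print(s['ee_pos'],s['ee_rot'],s['time_s'])
R=Ro.from_euler('z',-110,degrees=True).as_matrix()
M=np.array([[0,-30,60],[28,-58,10],[-28,-58,10],[15.5,-30,60],[-15.5,-30,60]])
print(wproj(M@R.T+[436.5,-192,0],s))
plan((437.3,-192.3,36),160)
E
```

```text
[ 435.24863127 -190.34336739   52.45720263] [-179.9960055    -0.3935544   160.08058657] 2.4167
[[252.91510073 191.88070699]
 [214.83945545 136.22316727]
 [292.71017751 136.32386977]
 [225.74162493 191.81195053]
 [280.14421493 191.94004982]]
t 2.42 pos [ 435.2 -190.3   52.5] rot [-180.     -0.39  160.08] w 91.4 F [1.  0.3 0. ]
cmd [-0.0054 -0.0023  0.0329] turn 0.0018 | dist 17
```

arm_command([
  [0,-0.005,-0.002,0.033,0.002],
  [0,-0.005,-0.002,0.033,0.002],
  [0,-0.005,-0.002,0.033,0.002],
  [0.6,-0.005,-0.002,0.033,0.002],
  [0.6,-0.005,-0.002,0.033,0.002],
  [0.6,-0.005,-0.002,0.033,0.002],
  [0.6,-0.005,-0.002,0.033,0.002],
  [0.6,-0.005,-0.002,0.033,0.002],
], squeeze=30)

```text
time_s: 3.08
ee_pos: [437.3, -192.2, 36.4]
ee_rot: [-180.0, -0.3, 160.0]
force: [0.7, -0.1, 0.4]
gripper_width: 60.9
```

```bash
python3 -c "
from h import *
plan((437.3,-192.3,36),160)"
```

```text
t 3.08 pos [ 437.3 -192.2   36.4] rot [-179.99   -0.35  159.98] w 60.9 F [ 0.7 -0.1  0.4]
cmd [ 0.     -0.0002  0.0008] turn -0.0005 | dist 0
```

arm_command([
  [0.6,0,0,0,0],
  [0.6,0,0,0,0],
  [0.6,0,0,0,0],
  [0.6,0,0,0,0],
  [0.6,0,0,0,0],
], squeeze=30)

```text
time_s: 3.5
ee_pos: [437.4, -192.5, 36.5]
ee_rot: [-180.0, -0.3, 160.0]
force: [-1.3, -1.8, 1.0]
gripper_width: 43.9
```

arm_command([
  [0.6,0,0,-0.05,0],
  [0.6,0,0,-0.13,0],
  [0.6,0,0,-0.21,0],
  [0.6,0,0,-0.29,0],
  [0.6,0,0,-0.3,0],
  [0.6,0,0,-0.3,0],
  [0.6,0,0,-0.3,0],
], squeeze=30)

```text
time_s: 4.08
ee_pos: [437.0, -192.0, 185.0]
ee_rot: [180.0, -0.5, 160.0]
force: [-0.2, 0.9, -4.2]
gripper_width: 43.6
```

```bash
python3 -c "
from h import *
h=np.array([np.cos(np.radians(-79.8)),np.sin(np.radians(-79.8))])
print(np.r_[np.array([554,-38.5])-6*h,190])
plan(np.r_[np.array([554,-38.5])-6*h,190],190.2)
s=env.state();print(s['ee_pos'],s['ee_rot'],s['time_s']);im=env.grab_frame('wrist')[:,:,::-1]
np.save('s2.npy',np.array(s,dtype=object),allow_pickle=True)
cv2.imwrite('pics/w3.png',im);crop(im,(262,165),130,110,6,'w3c.png')"
```

```text
[552.93749156 -32.59482635 190.        ]
t 4.08 pos [ 437. -192.  185.] rot [180.    -0.51 159.99] w 43.6 F [-0.2  0.9 -4.2]
cmd [-0.1086  0.3789 -0.0111] turn -0.6714 | dist 197
[ 437.0152694  -192.01348453  184.95029698] [179.99981244  -0.51428254 159.98905387] 4.0833
```

```bash
python3 - <<'E'
from h import *
s=np.load('s2.npy',allow_pickle=True).item()
q=lambda u,v:((u+.5)/6-.5+197,(v+.5)/6-.5+110)
M=np.array([[28,-58,10],[-28,-58,10],[0,-30,30],[0,-30,60]],float)
P=np.array([q(110,145),q(608,145),q(361,432),q(358.5,485)]);W=np.array([1,1,1,1,1,1,1,0.])
R,t=toolT(s)
def f(p):
    Q=np.c_[-(M[:,1]-1),-M[:,0],36.4-M[:,2]]@Ro.from_euler('yz',[p[3],p[4]],degrees=True).as_matrix().T+[p[0],p[1],p[2]]
    return np.r_[(wproj(Q@R.T+t,s)-P).ravel()*W, (p[2])*.5,p[3]*.5,p[4]]
r=least_squares(f,[0]*5);print(r.x.round(2),r.fun.round(2))
E
```

```text
[ 0.02  0.97  0.63 -0.35 -0.06] [-0.44  0.12  0.54  0.11 -0.27 -0.2   0.16  0.    0.31 -0.17 -0.06]
```

arm_command([
  [0.6,-0.109,0.379,-0.011,-0.67],
  [0.6,-0.109,0.379,-0.011,-0.67],
  [0.6,-0.109,0.379,-0.011,-0.67],
  [0.6,-0.109,0.379,-0.011,-0.67],
  [0.6,-0.109,0.379,-0.011,-0.67],
  [0.6,-0.109,0.379,-0.011,-0.67],
  [0.6,-0.109,0.379,-0.011,-0.67],
  [0.6,-0.109,0.379,-0.011,-0.67],
])

```text
time_s: 4.8
ee_pos: [550.9, -32.5, 186.5]
ee_rot: [179.6, -0.9, -169.8]
force: [-0.3, -1.2, -3.6]
gripper_width: 43.8
```

```bash
cat >> h.py <<'E'
NP=np.array([554,-38.5,75.]);NY=-79.8
def nest(hh,yy,z,p=None,yaw=None):
    a=np.radians(NY if yaw is None else yaw);p=NP if p is None else p
    return np.array([p[0]+hh*np.cos(a)-yy*np.sin(a),p[1]+hh*np.sin(a)+yy*np.cos(a),z])
E
python3 -c "
from h import *
plan(nest(-6.4,1,165),190.2)
s=env.state();im=env.grab_frame('wrist')[:,:,::-1]
np.save('s3.npy',np.array(s,dtype=object),allow_pickle=True)
cv2.imwrite('pics/w4.png',im)
cv2.imwrite('pics/side4.png',env.grab_frame('side')[:,:,::-1])"
```

```text
t 4.80 pos [550.9 -32.5 186.5] rot [ 179.62   -0.88 -169.85] w 43.8 F [-0.3 -1.2 -3.6]
cmd [-0.0066 -0.0003  0.0428] turn -0.001 | dist 22
```

```bash
python3 -c "
from h import *
crop(cv2.imread('pics/w4.png'),(255,160),150,130,5,'w4c.png')"
python3 - <<'E'
from h import *
s=np.load('s3.npy',allow_pickle=True).item();print(s['ee_pos'],s['ee_rot'],s['qvel'].round(1))
q=lambda u,v:((u+.5)/5-.5+180,(v+.5)/5-.5+95)
P=np.array([q(40,31),q(603,41),q(168,126),q(553,119),q(168,181),q(552,167)])
T=np.array([[227.2,161.4],[251.8,155.0],[261,206.4],[236.2,211]])-.4
for mode in range(4):
  def f(p):
    x,y,yaw,t,dz,tl=p;R=Ro.from_euler('ZY',[yaw,-30+tl],degrees=True).as_matrix();a=30.5+t;b=60.5
    X=np.array([[60,-88,0],[-60,-88,0],[a,-b-t,8],[-a,-b-t,8],[a,-b,8],[-a,-b,8]])@R.T+[x,y,75+dz]
    e=(wproj(X,s)-P).ravel()
    if mode in(0,):e=e[4:]
    if mode==3:
      Y=np.array([(-a,b+t,8),(a,b+t,8),(a,-b-t,8),(-a,-b-t,8)])@R.T+[x,y,75+dz]
      e=np.r_[e,(proj('top',Y)-T).ravel()]
    return np.r_[e,dz*(3 if mode<2 else .3),tl*3]
  r=least_squares(f,[554,-38,-80,8,0,0]);print(r.x.round(2),r.fun.round(1))
E
```

```text
[550.90253399 -32.54733655 186.45185789] [ 179.62205362   -0.87532272 -169.84685312] [-1.3 -1.1 -0.1  0.1  0.1  0. ]
[ 5.5373e+02 -3.5740e+01 -7.9180e+01  1.0170e+01  1.0000e-02  3.0000e-02] [ 0.  -0.4 -0.3 -0.3  0.3  0.4 -0.1  0.3  0.   0.1]
[ 5.5399e+02 -3.5900e+01 -7.9260e+01  1.0230e+01  2.0000e-02  6.0000e-02] [ 0.7 -0.2 -0.2 -0.7 -0.2 -0.2 -0.4 -0.   0.1  0.6 -0.2  0.6  0.1  0.2]
[ 5.5396e+02 -3.5880e+01 -7.9260e+01  1.0160e+01  8.7000e-01  4.0000e-02] [ 0.6 -0.3 -0.1 -0.8 -0.2 -0.2 -0.3  0.   0.1  0.6 -0.1  0.6  0.3  0.1]
[ 5.5405e+02 -3.6520e+01 -7.9630e+01  1.0060e+01  7.6000e-01  5.0000e-02] [ 0.5 -0.7 -0.2 -0.5 -0.3 -0.3 -0.6  0.3 -0.1  0.3 -0.5  0.8 -0.9  0.1
 -0.6 -0.2 -0.4 -0.1 -0.9  0.2  0.2  0.2]
```

```bash
sed -i 's/^NP=.*/NP=np.array([554.1,-37,75.3]);NY=-79.5/' h.py; python3 -c "
from h import *
plan(nest(-6.4,1,131),190.5)"
```

```text
t 4.90 pos [551.2 -33.3 187.6] rot [ 179.65   -0.74 -169.94] w 44.1 F [ 0.1  0.6 -3.7]
cmd [-0.0078  0.0038  0.1132] turn -0.0097 | dist 57
```

arm_command([
  [0.6,-0.008,0.004,0.05,-0.01],
  [0.6,-0.008,0.004,0.09,-0.01],
  [0.6,-0.008,0.004,0.112,-0.01],
  [0.6,-0.008,0.004,0.113,-0.01],
  [0.6,-0.008,0.004,0.113,-0.01],
  [0.6,-0.008,0.004,0.113,-0.01],
])

```text
time_s: 5.4
ee_pos: [552.3, -29.5, 131.3]
ee_rot: [179.4, -0.8, -169.7]
force: [-2.0, 6.6, -0.7]
gripper_width: 44.4
```

```bash
python3 -c "
from h import *
plan(nest(-6.4,1,124.5),190.5)
s=env.state();im=env.grab_frame('wrist')[:,:,::-1]
np.save('s4.npy',np.array(s,dtype=object),allow_pickle=True)
crop(im,(255,160),130,110,6,'w5c.png')"
```

```text
t 5.40 pos [552.3 -29.5 131.3] rot [ 179.39   -0.83 -169.65] w 44.4 F [-2.   6.6 -0.7]
cmd [-0.0031 -0.0027  0.0136] turn -0.0034 | dist 7
```

```bash
python3 - <<'E'
from h import *
s=np.load('s4.npy',allow_pickle=True).item();R0,t0=toolT(s);print(s['torque'])
q=lambda u,v:((u+.5)/6-.5+190,(v+.5)/6-.5+105)
P=np.array([q(55,82),q(632,76),q(58,161),q(630,146)])
def f(p):
    x,y,yaw,t,dz=p;R=Ro.from_euler('ZY',[yaw,-30],degrees=True).as_matrix();a=30.5+t;b=60.5
    X=np.array([[a,-b-t,8],[-a,-b-t,8],[a,-b,8],[-a,-b,8]])@R.T+[x,y,75+dz]
    return np.r_[(wproj(X,s)-P).ravel(),dz*.3,(t-10)]
r=least_squares(f,[554,-37,-79.5,10,0]);print(r.x.round(2),r.fun.round(1))
M=np.array([[28,-58,10],[-28,-58,10],[0,-30,30]],float);P2=np.array([q(128,180),q(627,176),q(396,466)])
def g(p):
    Q=np.c_[-(M[:,1]-1),-M[:,0],36.4-M[:,2]]@Ro.from_euler('xyz',[p[5],p[3],p[4]],degrees=True).as_matrix().T+p[:3]
    return np.r_[(wproj(Q@R0.T+t0,s)-P2).ravel(), (p[2])*.5,p[3]*.5,p[4],p[5]*.5]
r=least_squares(g,[0]*6);print(r.x.round(2),r.fun.round(2))
p=r.x;O=(np.array([[1,0,36.4],[1,-28,36.4],[59,0,36.4]])@Ro.from_euler('xyz',[p[5],p[3],p[4]],degrees=True).as_matrix().T+p[:3])@R0.T+t0;print(O)
E
```

```text
[1.21567616 0.41951006 0.1181975 ]
[553.72 -35.96 -79.6    9.73   1.07] [ 0.3 -0.6 -0.3 -0.2  0.   0.6 -0.1  0.1  0.3 -0.3]
[-0.78  0.2   0.49 -0.2  -0.47  2.46] [ 0.06  0.28  0.94 -0.04 -0.91 -0.21  0.24 -0.1  -0.47  1.23]
[[551.8376768  -30.59599231  94.45084716]
 [557.10072885 -58.08217172  95.35097218]
 [494.87212748 -41.48313783  95.08033309]]
```

```bash
sed -i 's/^NP=.*/NP=np.array([553.8,-36.7,76]);NY=-79.5/' h.py; python3 -c "
from h import *
plan(nest(-7.3,1.4,124),190.5)"
```

```text
t 5.45 pos [552.3 -29.6 131.3] rot [ 179.39   -0.83 -169.65] w 44.2 F [-2.9  5.1 -0.3]
cmd [-0.0034 -0.0002  0.0146] turn -0.0034 | dist 8
```

arm_command([
  [0.6,-0.003,0.001,0.004,-0.003],
  [0.6,-0.003,0.001,0.008,-0.003],
  [0.6,-0.003,0.001,0.012,-0.003],
  [0.6,-0.003,0.001,0.015,-0.003],
  [0.6,-0.003,0.001,0.015,-0.003],
])

```text
time_s: 5.87
ee_pos: [552.8, -28.1, 129.4]
ee_rot: [179.2, -0.6, -169.7]
force: [-10.2, 7.1, 27.6]
gripper_width: 44.4
```

```bash
python3 -c "
from h import *
plan(nest(-7.3,1.4,124),190.5);print(env.state()['torque'])"
```

```text
t 5.87 pos [552.8 -28.1 129.4] rot [ 179.25   -0.64 -169.66] w 44.4 F [-10.2   7.1  27.6]
cmd [-0.0017 -0.0028  0.0108] turn -0.0035 | dist 6
[0.85006375 1.69990868 0.00994499]
```

```bash
python3 -c "
from h import *
s=env.state();im=env.grab_frame('wrist')[:,:,::-1]
np.save('s5.npy',np.array(s,dtype=object),allow_pickle=True)
cv2.imwrite('pics/w6.png',im)
crop(im,(255,165),130,110,6,'w6c.png')
im=env.grab_frame('side')[:,:,::-1];crop(im,(238,185),90,80,8,'s6c.png')
"
```

arm_command([
  [0.6,0.002,0.0,-0.006,0],
  [0.6,0.003,0.005,-0.006,0],
  [0.6,0.003,0.005,-0.006,0],
])

```text
time_s: 6.22
ee_pos: [550.3, -26.5, 132.5]
ee_rot: [179.3, -0.6, -169.7]
force: [-0.8, -0.7, -4.3]
gripper_width: 44.8
```

```bash
python3 -c "
from h import *
plan(nest(-9,0,124),190.5);print(env.state()['torque'])"
```

```text
t 6.22 pos [550.3 -26.5 132.5] rot [ 179.25   -0.63 -169.74] w 44.8 F [-0.8 -0.7 -4.3]
cmd [-0.0034 -0.0035  0.0169] turn -0.0052 | dist 9
[ 0.07813672 -0.01484798 -0.03255776]
```

arm_command([
  [0.6,-0.001,-0.001,0.005,-0.003],
  [0.6,-0.001,-0.001,0.01,-0.003],
  [0.6,-0.001,-0.001,0.014,-0.003],
  [0.6,-0.001,-0.001,0.016,-0.003],
  [0.6,-0.001,-0.001,0.016,-0.003],
])

```text
time_s: 6.63
ee_pos: [550.7, -26.9, 128.5]
ee_rot: [179.3, -0.6, -169.6]
force: [-9.5, 2.9, 25.2]
gripper_width: 44.7
```

```bash
python3 -c "
from h import *
plan(nest(-9,0,124),190.5);print(env.state()['torque'])
s=env.state();im=env.grab_frame('wrist')[:,:,::-1]
np.save('s6.npy',np.array(s,dtype=object),allow_pickle=True)
crop(im,(255,165),130,110,6,'w7c.png')"
```

```text
t 6.63 pos [550.7 -26.9 128.5] rot [ 179.27   -0.55 -169.61] w 44.7 F [-9.5  2.9 25.2]
cmd [-0.0026 -0.0025  0.0089] turn -0.0023 | dist 5
[-0.11331619  1.5554373  -0.05451797]
```

```bash
python3 - <<'E'
from h import *
R=Ro.from_euler('ZY',[-79.5,-30],degrees=True).as_matrix()
for nm,oy,pts in (('s5',110,dict(oL=(40,45),oR=(622,38),iL=(125,123),iR=(545,110),fL=(123,141),fR=(617,143),sL=(130,600))),('s6',110,dict(oL=(27,60),oR=(612,50),iL=(118,138),iR=(535,124),fL=(121,142),fR=(612,146),sL=(130,560)))):
  s=np.load(nm+'.npy',allow_pickle=True).item();p=env.camera_params('wrist')
  print(nm,s['ee_pos'].round(1), s['ee_rot'].round(2))
  for k,(u,v) in pts.items():
    o,d=wray(((u+.5)/6-.5+190,(v+.5)/6-.5+oy),s)
    if k[0]=='f': 
      X=atz((o,d),s['ee_pos'][2]-36.4+10)
      print(k,'world',X.round(1),'nest',(R.T@(X-NP)).round(1))
    else:
      oo=R.T@(o-NP);dd=R.T@d;X=oo+dd*(8-oo[2])/dd[2];print(k,'nest',X.round(1))
E
```

```text
s5 [552.8 -28.1 129.4] [ 179.25   -0.64 -169.66]
oL nest [ 39.4 -69.8   8. ]
oR nest [-41.4 -70.    8. ]
iL nest [ 29.4 -60.6   8. ]
iR nest [-28.9 -60.5   8. ]
fL world [499.8 -68.  103. ] nest [ 31.6 -58.8  12.9]
fR world [490.3 -14.1 103. ] nest [-15.8 -58.3  40.3]
sL nest [30.8 -4.   8. ]
s6 [550.7 -26.9 128.5] [ 179.27   -0.55 -169.61]
oL nest [ 39.3 -70.    8. ]
oR nest [-41.4 -70.2   8. ]
iL nest [ 28.5 -60.7   8. ]
iR nest [-29.  -60.5   8. ]
fL world [497.9 -67.1 102.1] nest [ 30.1 -60.5  12.7]
fR world [488.6 -13.4 102.1] nest [-17.  -59.8  40. ]
sL nest [ 28.8 -10.8   8. ]
```

```bash
python3 -c "
from h import *
s=env.state();h=s['ee_pos']-NP;a=np.radians(NY);print(h@[np.cos(a),np.sin(a),0],h@[-np.sin(a),np.cos(a),0])
for n in('s5','s6'):
  h=np.load(n+'.npy',allow_pickle=True).item()['ee_pos']-NP;print(n,h@[np.cos(a),np.sin(a),0],h@[-np.sin(a),np.cos(a),0])
"
```

```text
-10.217778013385335 -1.279634941640579
s5 -8.638786260200702 0.5937823547122946
s6 -10.184371276042882 -1.2626828472935314
```

arm_command([
  [0.6,0.0,0,-0.008,0],
  [0.6,-0.005,-0.002,-0.008,0],
  [0.6,-0.005,-0.002,-0.008,0],
  [0.6,-0.005,-0.002,-0.002,0],
  [0.6,-0.005,-0.002,-0.001,0],
  [0.6,-0.005,-0.002,-0.001,0],
])

```text
time_s: 7.18
ee_pos: [553.6, -27.6, 129.5]
ee_rot: [179.3, -0.5, -169.6]
force: [-3.0, 1.1, 7.1]
gripper_width: 44.7
```

```bash
python3 -c "
from h import *
plan(nest(-9,1.2,128.5),190.5);print(env.state()['torque'])
s=env.state();im=env.grab_frame('wrist')[:,:,::-1]
np.save('s7.npy',np.array(s,dtype=object),allow_pickle=True)
crop(im,(255,165),130,110,6,'w8c.png')"
```

```text
t 7.18 pos [553.6 -27.6 129.5] rot [ 179.29   -0.54 -169.6 ] w 44.7 F [-3.   1.1  7.1]
cmd [ 0.0005 -0.0001  0.002 ] turn -0.0023 | dist 1
[-0.12418053  0.34479285 -0.01971632]
```

```bash
python3 - <<'E'
from h import *
R0=None
s=np.load('s2.npy',allow_pickle=True).item();R0,t0=toolT(s)
q=lambda u,v:((u+.5)/6-.5+197,(v+.5)/6-.5+110)
P=np.array([q(110,145),q(608,145),q(240,432),q(482,432),q(176,485),q(541,485)])
M=np.array([[28,-58,10],[-28,-58,10],[12,-30,30],[-12,-30,30],[15.5,-30,60],[-15.5,-30,60]],float)
def g(p):
    Q=np.c_[-(M[:,1]-1),-M[:,0],36.4-M[:,2]]@Ro.from_euler('xyz',[p[5],p[3],p[4]],degrees=True).as_matrix().T+p[:3]
    return np.r_[(wproj(Q@R0.T+t0,s)-P).ravel()[[0,1,2,3,4,6,8,10]],p[5]*.1,p[3]*.3]
r=least_squares(g,[0]*6);print(r.x.round(2),r.fun.round(2))
s=np.load('s7.npy',allow_pickle=True).item();R0,t0=toolT(s)
q=lambda u,v:((u+.5)/6-.5+190,(v+.5)/6-.5+110)
P=np.array([q(122,142),q(617,146),q(270,432),q(518,432),q(240,485),q(607,485)])
r=least_squares(g,[0]*6);print(r.x.round(2),r.fun.round(2))
E
```

```text
[ 0.24  0.92 -0.7  -1.52 -0.23 -0.21] [-0.4   0.11  0.64 -0.13  0.35 -0.73  0.34 -0.2  -0.02 -0.45]
[ 1.02  0.35 -2.75 -2.75  0.19  5.89] [-0.46  0.32  1.17 -0.36  0.47 -1.48  0.49 -0.18  0.59 -0.82]
```

arm_command([
  [0.6,0,0.0,-0.008,0],
  [0.6,0.001,0.006,-0.008,0],
  [0.6,0.001,0.006,-0.004,0],
  [0.6,0.001,0.006,0.002,0],
  [0.6,0.001,0.006,0.006,0],
  [0.6,0.001,0.006,0.009,0],
  [0.6,0.001,0.006,0.009,0],
])

```text
time_s: 7.82
ee_pos: [552.0, -24.6, 124.1]
ee_rot: [179.3, -0.6, -169.6]
force: [-0.6, -0.4, -4.1]
gripper_width: 45.1
```

```bash
python3 -c "
from h import *
plan(nest(-12,1.2,124),190.5);print(env.state()['torque'])
s=env.state();im=env.grab_frame('wrist')[:,:,::-1]
np.save('s8.npy',np.array(s,dtype=object),allow_pickle=True)
crop(im,(255,165),130,110,6,'w9c.png')"
```

```text
t 7.82 pos [552.  -24.6 124.1] rot [ 179.26   -0.63 -169.6 ] w 45.1 F [-0.6 -0.4 -4.1]
cmd [-0.0015 -0.0004  0.0003] turn -0.0023 | dist 1
[ 0.02024258 -0.03117133  0.01479537]
```

arm_command([
  [0.6,-0.001,-0.001,0.006,0],
  [0.6,-0.001,-0.001,0.01,0],
  [0.6,-0.001,-0.001,0.014,0],
  [0.6,-0.001,-0.001,0.017,0],
  [0.6,-0.001,-0.001,0.018,0],
])

```text
time_s: 8.28
ee_pos: [552.9, -24.9, 118.5]
ee_rot: [179.3, -0.5, -169.6]
force: [-5.7, 1.6, 16.2]
gripper_width: 44.9
```

arm_command([
  [0.6,0,-0.003,-0.002,0],
  [0.6,0,-0.005,-0.003,0],
  [0.6,0,-0.007,-0.004,0],
  [0.6,0,-0.007,-0.004,0],
])

```text
time_s: 8.62
ee_pos: [553.3, -26.8, 120.4]
ee_rot: [179.1, -0.5, -169.6]
force: [-1.2, 5.9, -0.6]
gripper_width: 45.0
```

```bash
python3 -c "
from h import *
s=env.state();h=s['ee_pos']-NP;a=np.radians(NY);print(h@[np.cos(a),np.sin(a),0],h@[-np.sin(a),np.cos(a),0])
plan(nest(-8.4,1.2,120),190.5)
im=env.grab_frame('wrist')[:,:,::-1]
crop(im,(255,165),130,110,6,'w10c.png')"
```

```text
-9.844519276645514 1.3401575365692573
t 8.62 pos [553.3 -26.8 120.4] rot [ 179.11   -0.49 -169.63] w 45.0 F [-1.2  5.9 -0.6]
cmd [ 0.0003 -0.0029  0.0007] turn -0.0029 | dist 2
```

arm_command([
  [0.4,0,0.001,0.002,0],
  [0.38,0,0.003,0.002,0],
  [0.38,0,0.006,0.003,0],
  [0.38,0,0.01,0.006,0],
  [0.38,0,0.014,0.012,0],
])

```text
time_s: 9.08
ee_pos: [552.3, -19.7, 114.4]
ee_rot: [179.1, -0.5, -169.6]
force: [0.1, 0.5, -1.6]
gripper_width: 56.7
```

```bash
python3 -c "
from h import *
s=env.state();h=s['ee_pos']-NP;a=np.radians(NY);print(h@[np.cos(a),np.sin(a),0],h@[-np.sin(a),np.cos(a),0])
plan(nest(-8.4,1.2,120),190.5)
im=env.grab_frame('wrist')[:,:,::-1]
crop(im,(255,165),130,110,6,'w11c.png')"
```

```text
-16.993840539550643 1.6317899448359703
t 9.08 pos [552.3 -19.7 114.4] rot [ 179.12   -0.45 -169.64] w 56.7 F [ 0.1  0.5 -1.6]
cmd [ 0.0009 -0.017  -0.0114] turn -0.003 | dist 10
```

arm_command([
  [0.38,0,0.002,0.006,0],
  [0.38,0,0.005,0.012,0],
  [0.38,0,0.008,0.017,0],
  [0.38,0,0.01,0.02,0],
  [0.38,0,0.011,0.02,0],
])

```text
time_s: 9.55
ee_pos: [550.9, -12.8, 105.3]
ee_rot: [179.0, -0.4, -169.6]
force: [-1.8, 2.4, 9.5]
gripper_width: 56.2
```

```bash
python3 -c "
from h import *
s=env.state();h=s['ee_pos']-NP;a=np.radians(NY);print(h@[np.cos(a),np.sin(a),0],h@[-np.sin(a),np.cos(a),0])
plan(nest(-8.4,1.2,120),190.5)
im=env.grab_frame('wrist')[:,:,::-1]
crop(im,(255,165),130,110,6,'w12c.png')
im=env.grab_frame('side')[:,:,::-1];crop(im,(238,185),90,80,8,'s12c.png')
"
```

```text
-24.017127826574885 1.4754440531415542
t 9.55 pos [550.9 -12.8 105.3] rot [ 179.01   -0.45 -169.64] w 56.2 F [-1.8  2.4  9.5]
cmd [ 0.0007 -0.0307 -0.03  ] turn -0.0032 | dist 21
```

arm_command([
  [0.38,0,0.004,-0.01,0],
  [0.2,0,0.008,-0.04,0],
  [0.2,0.02,0.008,-0.1,0],
  [0.2,0.04,0.008,-0.18,0],
  [0.2,0.08,0.008,-0.22,0],
  [0.2,0.1,0.008,-0.22,0],
  [0.2,0.1,0.008,-0.22,0],
])

```text
time_s: 10.23
ee_pos: [500.9, -20.1, 217.0]
ee_rot: [179.1, -0.3, -169.7]
force: [-0.1, -0.2, -1.1]
gripper_width: 73.0
```

```bash
python3 -c "
from h import *
plan(nest(-8.4,1.2,120),190.5)
s=env.state();im=env.grab_frame('wrist')[:,:,::-1]
np.save('s9.npy',np.array(s,dtype=object),allow_pickle=True)
cv2.imwrite('pics/w13.png',im)
crop(im,(262,150),150,120,5,'w13c.png')
im=env.grab_frame('side')[:,:,::-1];crop(im,(238,195),90,80,8,'s13c.png')
im=env.grab_frame('top')[:,:,::-1];crop(im,(245,185),90,80,8,'t13c.png')
"
```

```text
t 10.23 pos [500.9 -20.1 217. ] rot [ 179.08   -0.34 -169.66] w 73.0 F [-0.1 -0.2 -1.1]
cmd [-0.1016 -0.038   0.1927] turn -0.0036 | dist 111
```

```bash
python3 - <<'E'
from h import *
s=np.load('s9.npy',allow_pickle=True).item()
R=Ro.from_euler('ZY',[-79.5,-30],degrees=True).as_matrix()
im=cv2.imread('pics/w13.png');k=6;x0,y0=190,150;im=cv2.resize(im[150:260,190:310],None,fx=k,fy=k,interpolation=cv2.INTER_CUBIC)
a=np.linspace(0,2*np.pi,60)
def dr(P,off,c):
  X=(np.array(P,float)+off)@R.T+NP;u=((wproj(X,s)-[x0,y0]+.5)*k).astype(int);cv2.polylines(im,[u],False,c,1)
dx=-1.5
for r,c in((20,(0,0,255)),(15.5,(0,0,255))):dr(np.c_[r*np.cos(a),-30+r*np.sin(a),0*a+60],[dx,0,0],c)
dr([[28,40,10],[28,-58,10],[-28,-58,10],[-28,40,10]],[dx,0,0],(0,0,255))
dr([[30.5,40,8],[30.5,-60.5,8],[-30.5,-60.5,8],[-30.5,40,8]],[0,0,0],(0,255,0))
cv2.imwrite('pics/ov.png',im)
E
python3 -c "
from h import *
plan((438,165,170),145.4)"
```

```text
t 10.38 pos [501.9 -19.7 214.5] rot [ 179.     -0.54 -169.64] w 73.0 F [-0.2  0.3  0.5]
cmd [0.0585 0.3847 0.0962] turn 0.999 | dist 200
```

arm_command([
  [0.2,0.058,0.385,0.05,0.99],
  [0.2,0.058,0.385,0.05,0.99],
  [0.2,0.058,0.385,0.09,0.99],
  [0.2,0.058,0.385,0.09,0.99],
  [0.2,0.058,0.385,0.09,0.99],
  [0.2,0.058,0.385,0.09,0.99],
  [0.2,0.058,0.385,0.09,0.99],
])

```text
time_s: 10.97
ee_pos: [436.2, 167.8, 170.3]
ee_rot: [179.9, -1.3, 145.7]
force: [0.3, -0.8, 0.3]
gripper_width: 73.2
```

```bash
python3 -c "
from h import *
plan((438,165,170),100.5)"
```

```text
t 10.97 pos [436.2 167.8 170.3] rot [179.89  -1.34 145.71] w 73.2 F [ 0.3 -0.8  0.3]
cmd [-0.0062 -0.0027  0.0004] turn 1.0046 | dist 3
```

arm_command([
  [0.2,-0.005,-0.003,0,1],
  [0.2,-0.005,-0.003,0,1],
  [0.2,-0.005,-0.003,0,1],
  [0.2,-0.005,-0.003,0,1],
  [0.2,-0.005,-0.003,0,1],
  [0.2,-0.005,-0.003,0,1],
  [0.2,-0.005,-0.003,0,1],
  [0.2,-0.005,-0.003,0,1],
])

```text
time_s: 11.63
ee_pos: [437.4, 165.3, 168.6]
ee_rot: [-179.0, -1.0, 100.7]
force: [-0.3, -0.3, 0.1]
gripper_width: 72.9
```

```bash
python3 -c "
from h import *
plan((438,165,170),100.5)
s=env.state();im=env.grab_frame('wrist')[:,:,::-1]
np.save('s10.npy',np.array(s,dtype=object),allow_pickle=True)
cv2.imwrite('pics/w14.png',im)
crop(im,(256,185),110,100,6,'w14c.png')
"
```

```text
t 11.63 pos [437.4 165.3 168.6] rot [-178.98   -1.    100.68] w 72.9 F [-0.3 -0.3  0.1]
cmd [-0.0008  0.001  -0.0028] turn 0.0041 | dist 2
```

```bash
python3 -c "
from h import *
s=np.load('s10.npy',allow_pickle=True).item()
print(atz(wray((262.7,178.7),s),29),atz(wray((262.7,184.7),s),55))
plan((438,165,170),100.5)"
```

```text
[440.96963987 171.81345161  29.        ] [441.02924325 171.23460942  55.        ]
t 11.68 pos [437.4 165.3 168.8] rot [-178.99   -1.    100.77] w 72.7 F [0.5 0.2 0.2]
cmd [-0.0008  0.0011 -0.0024] turn 0.006 | dist 1
```

```bash
python3 -c "
from h import *
plan((440.2,170.5,85),100.5)"
```

```text
t 11.68 pos [437.4 165.3 168.8] rot [-178.99   -1.    100.77] w 72.7 F [0.5 0.2 0.2]
cmd [0.0062 0.0105 0.1676] turn 0.006 | dist 84
```

arm_command([
  [0.3,0.006,0.01,0.08,0.006],
  [0.4,0.006,0.01,0.16,0.006],
  [0.4,0.006,0.01,0.168,0.006],
  [0.4,0.006,0.01,0.168,0.006],
  [0.4,0.006,0.01,0.168,0.006],
])

```text
time_s: 12.1
ee_pos: [440.8, 170.6, 85.5]
ee_rot: [-179.0, -1.0, 100.5]
force: [1.1, -0.5, 0.7]
gripper_width: 54.9
```

```bash
python3 -c "
from h import *
plan((440.2,170.5,38),100.5)
s=env.state();im=env.grab_frame('wrist')[:,:,::-1]
np.save('s11.npy',np.array(s,dtype=object),allow_pickle=True)
crop(im,(256,205),110,100,6,'w15c.png')
"
```

```text
t 12.10 pos [440.8 170.6  85.5] rot [-179.02   -1.    100.53] w 54.9 F [ 1.1 -0.5  0.7]
cmd [-0.0017  0.0004  0.095 ] turn 0.0007 | dist 47
```

```bash
python3 -c "
from h import *
s=np.load('s11.npy',allow_pickle=True).item()
print(atz(wray((257.5,205.1),s),29),atz(wray((257.25,216.25),s),55))
plan((439.6,170.6,38),100.5)"
```

```text
[440.92912392 172.21166873  29.        ] [441.20400357 171.79263005  55.        ]
t 12.15 pos [441.4 170.8  86.3] rot [-179.15   -1.02  100.53] w 54.7 F [1.  0.1 0.3]
cmd [-0.0015 -0.0022  0.0966] turn 0.0006 | dist 48
```

arm_command([
  [0.4,0.001,-0.001,0.05,0],
  [0.4,0.001,-0.001,0.09,0],
  [0.4,0.001,-0.001,0.096,0],
  [0.4,0.001,-0.001,0.096,0],
  [0.85,0.001,-0.001,0.096,0],
  [0.85,0.001,-0.001,0.096,0],
  [0.85,0.001,-0.001,0.096,0],
  [0.85,0.001,-0.001,0.096,0],
], squeeze=12)

```text
time_s: 12.82
ee_pos: [440.7, 172.2, 39.3]
ee_rot: [-179.3, -1.0, 100.5]
force: [-1.5, -0.3, 0.4]
gripper_width: 30.8
```

arm_command([
  [0.85,0,0,0,0],
  [0.85,0,0,0,0],
  [0.85,0,0,0,0],
  [0.85,0,0,0,0],
])

```text
time_s: 13.15
ee_pos: [441.0, 172.3, 39.8]
ee_rot: [-179.3, -1.0, 100.5]
force: [-1.0, 0.3, 5.9]
gripper_width: 21.4
```

```bash
python3 -c "
from h import *
print(nest(-31.6,-30,190))
plan(nest(-31.6,-30,190),100.5)"
```

```text
[518.54371017 -11.09621069 190.        ]
t 13.15 pos [441.  172.3  39.8] rot [-179.31   -1.05  100.53] w 21.4 F [-1.   0.3  5.9]
cmd [-0.3834  0.0818 -0.3085] turn 0.0006 | dist 249
```

arm_command([
  [0.85,0,0,-0.06,0],
  [0.85,0,0,-0.14,0],
  [0.85,0,0,-0.22,0],
  [0.85,0,0,-0.3,0],
  [0.85,0,0,-0.3,0],
  [0.85,0,0,-0.3,0],
])

```text
time_s: 13.65
ee_pos: [444.5, 170.3, 191.8]
ee_rot: [-179.6, -1.1, 100.5]
force: [-0.0, -0.1, -1.8]
gripper_width: 21.4
```

```bash
python3 -c "
from h import *
plan(nest(-31.6,-30,190),100.5)"
```

```text
t 13.65 pos [444.5 170.3 191.8] rot [-179.62   -1.09  100.53] w 21.4 F [-0.  -0.1 -1.8]
cmd [-0.3838  0.0792 -0.0043] turn 0.0007 | dist 196
```

arm_command([
  [0.85,-0.384,0.079,-0.006,0],
  [0.85,-0.384,0.079,-0.006,0],
  [0.85,-0.384,0.079,-0.006,0],
  [0.85,-0.384,0.079,-0.006,0],
  [0.85,-0.384,0.079,-0.006,0],
  [0.85,-0.384,0.079,-0.006,0],
  [0.85,-0.384,0.079,-0.006,0],
])

```text
time_s: 14.23
ee_pos: [517.6, -12.4, 188.5]
ee_rot: [-179.4, -1.2, 100.3]
force: [-0.2, 0.5, -1.3]
gripper_width: 21.2
```

```bash
python3 -c "
from h import *
plan(nest(-31.6,-30,190),100.5)
s=env.state();im=env.grab_frame('wrist')[:,:,::-1]
np.save('s12.npy',np.array(s,dtype=object),allow_pickle=True)
cv2.imwrite('pics/w16.png',im)
crop(im,(256,190),130,120,6,'w16c.png')
im=env.grab_frame('side')[:,:,::-1];crop(im,(238,185),90,80,8,'s16c.png')
"
```

```text
t 14.23 pos [517.6 -12.4 188.5] rot [-179.36   -1.17  100.35] w 21.2 F [-0.2  0.5 -1.3]
cmd [ 0.0023  0.0023 -0.0029] turn -0.0034 | dist 2
```

```bash
python3 -c "
from h import *
s=np.load('s12.npy',allow_pickle=True).item()
R=Ro.from_euler('ZY',[NY,-30],degrees=True).as_matrix()
a=np.linspace(0,2*np.pi,9)[:8]
for rr in(15.5,20):
  X=np.c_[-1.8+rr*np.cos(a),-30+rr*np.sin(a),0*a+60]@R.T+NP;print(((wproj(X,s)-[191,130]+.42)*6).round(0).tolist())
print(atz(wray((259.9,198.8),s),127),R@[-1.8,-30,60]+NP)"
```

```text
[[404.0, 559.0], [486.0, 526.0], [518.0, 447.0], [484.0, 370.0], [405.0, 338.0], [326.0, 370.0], [291.0, 447.0], [323.0, 526.0]]
[[404.0, 592.0], [509.0, 549.0], [551.0, 447.0], [507.0, 348.0], [405.0, 307.0], [303.0, 348.0], [258.0, 447.0], [299.0, 549.0]]
[519.23235279  -6.4518819  127.        ] [518.55120994 -11.13667583 127.06152423]
```

```bash
python3 -c "
from h import *
plan(nest(-32.5,-29.5,166),100.5)
plan(nest(-45,-29.5,140),100.5)"
```

```text
t 14.33 pos [517.2 -10.7 189.3] rot [-179.42   -1.17  100.52] w 21.1 F [ 0.3 -0.3  0.3]
cmd [-0.0005  0.0039  0.0465] turn 0.0005 | dist 23
t 14.33 pos [517.2 -10.7 189.3] rot [-179.42   -1.17  100.52] w 21.1 F [ 0.3 -0.3  0.3]
cmd [0.0234 0.0044 0.099 ] turn 0.0005 | dist 51
```

arm_command([
  [0.85,0,0.004,0.02,0],
  [0.85,0,0.004,0.04,0],
  [0.85,0,0.004,0.047,0],
  [0.85,0.002,0.004,0.052,0],
  [0.85,0.004,0.004,0.058,0],
  [0.85,0.006,0.004,0.062,0],
])

```text
time_s: 14.83
ee_pos: [518.1, -6.3, 158.0]
ee_rot: [-179.4, -1.2, 100.6]
force: [0.2, -0.0, 0.1]
gripper_width: 21.0
```

```bash
python3 -c "
from h import *
plan(nest(-45,-29.5,140),100.5)
im=env.grab_frame('side')[:,:,::-1];crop(im,(238,185),90,80,8,'s17c.png')
im=env.grab_frame('wrist')[:,:,::-1];crop(im,(256,200),100,100,7,'w17c.png')
"
```

```text
t 14.83 pos [518.1  -6.3 158. ] rot [-179.41   -1.17  100.55] w 21.0 F [ 0.2 -0.   0.1]
cmd [0.0166 0.0005 0.0364] turn 0.0012 | dist 20
```

arm_command([
  [0.85,0.003,0,0.009,0],
  [0.85,0.007,0,0.017,0],
  [0.85,0.011,0,0.025,0],
  [0.85,0.014,0,0.031,0],
  [0.85,0.014,0,0.031,0],
])

```text
time_s: 15.35
ee_pos: [517.7, 1.1, 145.4]
ee_rot: [-179.6, -1.2, 100.6]
force: [-3.0, 1.2, 13.7]
gripper_width: 21.6
```

```bash
python3 -c "
from h import *
plan(nest(-45,-29.5,140),100.5)
im=env.grab_frame('side')[:,:,::-1];crop(im,(238,185),90,80,8,'s18c.png')
im=env.grab_frame('wrist')[:,:,::-1];crop(im,(256,200),100,100,7,'w18c.png')
"
```

```text
t 15.35 pos [517.7   1.1 145.4] rot [-179.63   -1.15  100.55] w 21.6 F [-3.   1.2 13.7]
cmd [ 0.0023 -0.0017  0.0109] turn 0.0012 | dist 6
```

arm_command([
  [0.8,0.002,-0.001,0.002,0],
  [0.8,0.004,-0.001,0.006,0],
  [0.8,0.006,-0.001,0.01,0],
  [0.8,0.008,-0.001,0.014,0],
  [0.8,0.008,-0.001,0.014,0],
], squeeze=3)

```text
time_s: 15.87
ee_pos: [517.0, 4.8, 139.9]
ee_rot: [-179.7, -1.1, 100.6]
force: [-2.3, -0.8, 12.7]
gripper_width: 21.8
```

```bash
python3 -c "
from h import *
plan(nest(-45,-29.5,140),100.5)
im=env.grab_frame('side')[:,:,::-1];crop(im,(238,185),90,80,8,'s19c.png')
im=env.grab_frame('wrist')[:,:,::-1];crop(im,(256,200),100,100,7,'w19c.png')
"
```

```text
t 15.87 pos [517.    4.8 139.9] rot [-179.74   -1.08  100.58] w 21.8 F [-2.3 -0.8 12.7]
cmd [-0.005  -0.0017 -0.0002] turn 0.0017 | dist 3
```

arm_command([
  [0.6,0,0,0,0],
  [0.6,0,0,0,0],
  [0.6,0,0,0,0],
  [0.6,0,0,-0.02,0],
  [0.6,0,0,-0.06,0],
  [0.6,0,0,-0.1,0],
  [0.6,0,0,-0.1,0],
])

```text
time_s: 16.55
ee_pos: [519.7, 3.8, 193.5]
ee_rot: [179.9, -1.0, 100.6]
force: [0.6, 0.2, 1.3]
gripper_width: 36.6
```

```bash
python3 -c "
from h import *
plan(nest(-42,-30,165),100.5)
im=env.grab_frame('side')[:,:,::-1];crop(im,(238,185),90,80,8,'s20c.png')
s=env.state();np.save('s13.npy',np.array(s,dtype=object),allow_pickle=True)
im=env.grab_frame('wrist')[:,:,::-1];cv2.imwrite('pics/w20.png',im);crop(im,(256,190),130,120,6,'w20c.png')
"
```

```text
t 16.55 pos [519.7   3.8 193.5] rot [179.87  -1.01 100.57] w 36.6 F [0.6 0.2 1.3]
cmd [-0.0091 -0.0078  0.0569] turn 0.0016 | dist 29
```

```bash
python3 -c "
from h import *
s=np.load('s13.npy',allow_pickle=True).item()
a=np.radians(NY)
def hy(X):
  d=X-NP;return round(d@[np.cos(a),np.sin(a),0],1),round(d@[-np.sin(a),np.cos(a),0],1)
q=lambda u,v:((u+.5)/6-.5+191,(v+.5)/6-.5+130)
print(hy(atz(wray(q(376,470),s),154)),hy(atz(wray(q(379,512),s),131)))
plan(nest(-42,-30,165),100.5)"
```

```text
(np.float64(-51.4), np.float64(-29.0)) (np.float64(-38.1), np.float64(-28.9))
t 16.65 pos [517.6   3.8 190.2] rot [-179.8    -1.07  100.57] w 36.5 F [ 0.3 -0.3  0.3]
cmd [-0.0099 -0.0034  0.0503] turn 0.0016 | dist 26
```

arm_command([
  [1,-0.01,-0.003,0.0,0],
  [1,-0.01,-0.003,0.02,0],
  [1,-0.01,-0.003,0.04,0],
  [1,-0.01,-0.003,0.05,0],
  [1,-0.01,-0.003,0.056,0],
  [1,-0.01,-0.003,0.06,0],
  [1,-0.01,-0.003,0.063,0],
  [1,-0.01,-0.003,0.066,0],
])

```text
time_s: 17.32
ee_pos: [517.0, -0.7, 157.1]
ee_rot: [-179.8, -1.1, 100.6]
force: [0.0, -0.3, -0.2]
gripper_width: 0.9
```

arm_command([
  [1,0,0,0.004,0],
  [1,0,0,0.007,0],
  [1,0,0,0.01,0],
  [1,0,0,0.013,0],
])

```text
time_s: 17.65
ee_pos: [517.4, -0.0, 155.3]
ee_rot: [-180.0, -1.1, 100.6]
force: [-11.0, 1.3, 34.5]
gripper_width: 0.9
```

arm_command([
  [1,0,0,-0.02,0],
  [1,0,0,-0.06,0],
  [1,0,0,-0.08,0],
])

```text
time_s: 17.9
ee_pos: [518.5, -0.8, 197.6]
ee_rot: [179.8, -1.1, 100.6]
force: [0.0, 0.4, 0.5]
gripper_width: -0.0
```

```bash
python3 -c "
from h import *
print(atz(ray('top',(330,150)),0),atz(ray('top',(350,150)),10),atz(ray('top',(336,128)),100),atz(ray('top',(426,117)),250),atz(ray('top',(380,100)),250),atz(ray('top',(345,118)),300))
plan((516,-354,180),100.5)"
```

```text
[ 658.37339361 -289.98603239    0.        ] [ 656.88423318 -346.97917354   10.        ] [ 702.60621952 -286.74631444  100.        ] [ 696.89561881 -467.62519824  250.        ] [ 737.23586344 -359.12979435  250.        ] [ 681.62965619 -263.29832551  300.        ]
t 17.90 pos [518.5  -0.8 197.6] rot [179.79  -1.06 100.58] w -0.0 F [0.  0.4 0.5]
cmd [-0.694  -0.1347  0.0218] turn 0.0017 | dist 354
```

arm_command([
  [0.5,-0.694,-0.135,0.02,0],
  [0.5,-0.694,-0.135,0.02,0],
  [0.5,-0.694,-0.135,0.02,0],
  [0.5,-0.694,-0.135,0.02,0],
  [0.5,-0.694,-0.135,0.02,0],
  [0.5,-0.694,-0.135,0.02,0],
  [0.5,-0.694,-0.135,0.02,0],
  [0.5,-0.694,-0.135,0.02,0],
])

```text
time_s: 18.57
ee_pos: [515.7, -336.0, 181.6]
ee_rot: [179.8, -1.0, 100.6]
force: [1.5, 0.6, 0.1]
gripper_width: 45.4
```

```bash
python3 -c "
from h import *
plan((516,-354,140),100.5)"
```

```text
t 18.57 pos [ 515.7 -336.   181.6] rot [179.76  -1.05 100.56] w 45.4 F [1.5 0.6 0.1]
cmd [-0.0371 -0.0063  0.0825] turn 0.0013 | dist 45
```

arm_command([
  [0.5,-0.035,-0.006,0.05,0],
  [0.5,-0.035,-0.006,0.08,0],
  [0.5,-0.035,-0.006,0.08,0],
  [0.5,-0.035,-0.006,0.08,0],
])

```text
time_s: 18.9
ee_pos: [515.4, -352.7, 140.3]
ee_rot: [179.8, -1.2, 100.5]
force: [0.2, -0.6, -0.3]
gripper_width: 45.3
```

```bash
python3 -c "
from h import *
plan((516,-354,140),100.5)
s=env.state();im=env.grab_frame('wrist')[:,:,::-1]
np.save('s14.npy',np.array(s,dtype=object),allow_pickle=True)
cv2.imwrite('pics/w21.png',im)
crop(im,(256,195),110,100,6,'w21c.png')
"
```

```text
t 18.90 pos [ 515.4 -352.7  140.3] rot [179.85  -1.16 100.53] w 45.3 F [ 0.2 -0.6 -0.3]
cmd [-0.0028  0.0006  0.0006] turn 0.0007 | dist 1
```

```bash
python3 -c "
from h import *
s=np.load('s14.npy',allow_pickle=True).item()
print(atz(wray((257.75,196.6),s),29),atz(wray((257.75,204.3),s),55))
plan((516,-351,38),100.5)"
```

```text
[ 518.6187548  -358.30213039   29.        ] [ 518.48913898 -358.4937389    55.        ]
t 18.95 pos [ 516.2 -352.7  141.6] rot [179.75  -1.05 100.58] w 45.9 F [-1.   0.3 -0.4]
cmd [-0.0004 -0.0007  0.2072] turn 0.0018 | dist 104
```

```bash
python3 -c "
from h import *
plan((517.5,-358.3,38.5),100.5)"
```

```text
t 18.95 pos [ 516.2 -352.7  141.6] rot [179.75  -1.05 100.58] w 45.9 F [-1.   0.3 -0.4]
cmd [-0.0153 -0.0005  0.206 ] turn 0.0018 | dist 103
```

arm_command([
  [0.5,-0.015,-0.001,0.07,0],
  [0.5,-0.015,-0.001,0.14,0],
  [0.5,-0.015,-0.001,0.19,0],
  [0.5,-0.015,-0.001,0.206,0],
  [0.5,-0.015,-0.001,0.206,0],
  [0.5,-0.015,-0.001,0.206,0],
])

```text
time_s: 19.45
ee_pos: [518.6, -358.4, 40.3]
ee_rot: [179.6, -0.9, 100.6]
force: [-0.3, -0.0, -0.6]
gripper_width: 45.8
```

```bash
python3 -c "
from h import *
plan((517.5,-358.3,38.5),100.5)
im=env.grab_frame('wrist')[:,:,::-1];crop(im,(256,215),110,100,6,'w22c.png')
"
```

```text
t 19.45 pos [ 518.6 -358.4   40.3] rot [179.63  -0.93 100.64] w 45.8 F [-0.3 -0.  -0.6]
cmd [ 0.0006 -0.0021  0.0036] turn 0.0031 | dist 2
```

arm_command([
  [0.9,0,-0.002,0.002,0],
  [0.9,0,-0.002,0.002,0],
  [0.9,0,-0.002,0.002,0],
  [0.9,0,-0.002,0.002,0],
  [0.9,0,-0.002,0.002,0],
  [0.9,0,-0.002,0.002,0],
  [0.9,0,-0.002,0.002,0],
], squeeze=12)

```text
time_s: 20.08
ee_pos: [518.1, -359.3, 40.5]
ee_rot: [179.5, -0.8, 100.6]
force: [0.1, -0.3, 4.3]
gripper_width: 17.1
```

```bash
python3 -c "
from h import *
plan(nest(-33,30,195),100.5)
"
```

```text
t 20.08 pos [ 518.1 -359.3   40.5] rot [179.54  -0.82 100.63] w 17.1 F [ 0.1 -0.3  4.3]
cmd [ 0.6912  0.2516 -0.297 ] turn 0.0028 | dist 397
```

arm_command([
  [0.9,0,0,-0.06,0],
  [0.9,0,0,-0.14,0],
  [0.9,0,0,-0.22,0],
  [0.9,0.05,0.02,-0.3,0],
  [0.9,0.12,0.04,-0.3,0],
  [0.9,0.2,0.07,-0.3,0],
  [0.9,0.28,0.1,-0.3,0],
  [0.9,0.36,0.13,-0.3,0],
])

```text
time_s: 20.75
ee_pos: [547.3, -174.2, 193.6]
ee_rot: [179.5, -0.8, 100.6]
force: [0.9, -0.3, -0.8]
gripper_width: 17.4
```

```bash
python3 -c "
from h import *
plan(nest(-33.5,30,192),100.5)
"
```

```text
t 20.75 pos [ 547.3 -174.2  193.6] rot [179.53  -0.83 100.56] w 17.4 F [ 0.9 -0.3 -0.8]
cmd [0.3348 0.1233 0.0091] turn 0.0014 | dist 178
```

arm_command([
  [0.9,0.335,0.123,0.0,0],
  [0.9,0.335,0.123,0.0,0],
  [0.9,0.335,0.123,0.005,0],
  [0.9,0.335,0.123,0.009,0],
  [0.9,0.335,0.123,0.009,0],
  [0.9,0.335,0.123,0.009,0],
  [0.9,0.335,0.123,0.009,0],
])

```text
time_s: 21.33
ee_pos: [576.8, 2.0, 191.6]
ee_rot: [179.6, -0.8, 100.7]
force: [-0.5, -0.2, -0.0]
gripper_width: 17.6
```

```bash
python3 -c "
from h import *
plan(nest(-33.5,30,192),100.5)
s=env.state();im=env.grab_frame('wrist')[:,:,::-1]
np.save('s15.npy',np.array(s,dtype=object),allow_pickle=True)
crop(im,(256,190),130,120,6,'w23c.png')
im=env.grab_frame('side')[:,:,::-1];crop(im,(238,185),90,80,8,'s23c.png')
"
```

```text
t 21.33 pos [576.8   2.  191.6] rot [179.6   -0.8  100.67] w 17.6 F [-0.5 -0.2 -0. ]
cmd [-0.0007  0.0007 -0.0008] turn 0.0038 | dist 1
```

```bash
python3 -c "
from h import *
plan(nest(-33,30,166.7),100.5)
plan(nest(-36.5,30,158.7),100.5)
a=np.radians(NY)
for p in ([518.1,-6.3,158],[517.7,1.1,145.4],[517,4.8,139.9]):
  d=np.array(p)-NP;print(d@[np.cos(a),np.sin(a),0],d@[-np.sin(a),np.cos(a),0])"
```

```text
t 21.43 pos [5.768e+02 5.000e-01 1.918e+02] rot [179.57  -0.8  100.51] w 17.7 F [-0.5 -0.2 -0.4]
cmd [0.0006 0.0008 0.0503] turn 0.0002 | dist 25
t 21.43 pos [5.768e+02 5.000e-01 1.918e+02] rot [179.57  -0.8  100.51] w 17.7 F [-0.5 -0.2 -0.4]
cmd [0.0073 0.0007 0.0664] turn 0.0002 | dist 33
-36.39675745001387 -29.56224022507183
-43.745737976183996 -28.6069992994555
-47.51134600201514 -28.621006290429367
```

arm_command([
  [0.9,0,0.001,0.02,0],
  [0.9,0,0.001,0.04,0],
  [0.9,0.001,0.001,0.05,0],
  [0.9,0.003,0.001,0.055,0],
  [0.9,0.005,0.001,0.061,0],
  [0.9,0.007,0.001,0.066,0],
  [0.9,0.007,0.001,0.066,0],
])

```text
time_s: 22.02
ee_pos: [577.5, 5.4, 160.7]
ee_rot: [179.4, -1.0, 100.4]
force: [-2.6, 5.1, 12.9]
gripper_width: 17.3
```

```bash
python3 -c "
from h import *
plan(nest(-47.5,30,140.6),100.5)
im=env.grab_frame('side')[:,:,::-1];crop(im,(238,185),90,80,8,'s24c.png')
im=env.grab_frame('wrist')[:,:,::-1];crop(im,(256,200),100,100,7,'w24c.png')
"
```

```text
t 22.02 pos [577.5   5.4 160.7] rot [179.36  -0.97 100.39] w 17.3 F [-2.6  5.1 12.9]
cmd [ 0.0201 -0.0024  0.0406] turn -0.0025 | dist 23
```

arm_command([
  [0.9,0,0,-0.012,0],
  [0.9,0,0,-0.02,0],
  [0.9,0.01,-0.001,-0.02,0],
  [0.9,0.01,-0.001,-0.02,0],
])

```text
time_s: 22.45
ee_pos: [575.5, 10.1, 170.3]
ee_rot: [179.4, -1.0, 100.4]
force: [0.3, 0.0, -1.3]
gripper_width: 17.3
```

```bash
python3 -c "
from h import *
plan(nest(-47.5,30,140.6),100.5)
im=env.grab_frame('side')[:,:,::-1];crop(im,(238,185),90,80,8,'s25c.png')
im=env.grab_frame('wrist')[:,:,::-1];crop(im,(256,200),100,100,7,'w25c.png')
"
```

```text
t 22.45 pos [575.5  10.1 170.3] rot [179.42  -0.99 100.36] w 17.3 F [ 0.3  0.  -1.3]
cmd [ 0.0099 -0.0003  0.0597] turn -0.0031 | dist 30
```

```bash
python3 -c "
from h import *
s=env.state();R,t=toolT(s)
a=np.linspace(0,2*np.pi,60)
def circ(r,z,th):
  # plug coords -> tool: z up => tool -z ; tilt about tool y: top goes to +x(downhill)
  P=np.c_[r*np.cos(a),r*np.sin(a),0*a+z-48]
  c,sn=np.cos(th),np.sin(th)
  X=np.c_[P[:,0]*c+P[:,2]*sn,P[:,1],-(-P[:,0]*sn+P[:,2]*c)-7.5]
  return wproj(X@R.T+t,s)
for d in(0,5,10,15,20,25,30,35):
  th=np.radians(d);k=circ(9,55,th);c=circ(15,29,th);print(d,k[:,1].min()-c[:,1].min(),c[:,1].min(),k[:,1].min(), 'tip h off',-48*np.sin(th))
"
```

```text
0 24.215412239229323 205.26961827338417 229.4850305126135 tip h off -0.0
5 20.80710053822156 207.19592812474374 228.0030286629653 tip h off -4.183475651887592
10 17.307172679446012 209.31040502408072 226.61757770352673 tip h off -8.335112528012656
15 13.74366382392941 211.59621183583138 225.3398756597608 tip h off -12.423314164920995
20 10.143240407234174 214.03654960927534 224.17979001650951 tip h off -16.4169668796321
25 6.531082790897585 216.6147081708986 223.1457909617962 tip h off -20.285676563553572
30 2.930815359386486 219.3140983171738 222.2449136765603 tip h off -23.999999999999996
35 -0.6355208810301178 222.1182686566055 221.48274777557538 tip h off -27.53166894485021
```

arm_command([
  [0.9,0.005,0,0.0,0],
  [0.9,0.005,0,0.01,0],
  [0.9,0.005,0,0.018,0],
  [0.9,0.006,0,0.026,0],
  [0.9,0.006,0,0.032,0],
  [0.9,0.007,0,0.036,0],
], squeeze=6)

```text
time_s: 23.05
ee_pos: [575.1, 13.7, 152.0]
ee_rot: [179.4, -1.0, 100.4]
force: [-2.0, 0.2, 8.1]
gripper_width: 17.3
```

```bash
python3 -c "
from h import *
plan(nest(-47.5,30,140.6),100.5)
im=env.grab_frame('side')[:,:,::-1];crop(im,(238,185),90,80,8,'s26c.png')
im=env.grab_frame('wrist')[:,:,::-1];crop(im,(256,200),100,100,7,'w26c.png')
"
```

```text
t 23.05 pos [575.1  13.7 152. ] rot [179.45  -0.97 100.39] w 17.3 F [-2.   0.2  8.1]
cmd [ 0.0033 -0.0005  0.0229] turn -0.0025 | dist 12
```

arm_command([
  [0.88,0.002,0,0.007,0],
  [0.88,0.004,0,0.012,0],
  [0.88,0.005,0,0.018,0],
  [0.88,0.005,0,0.024,0],
  [0.88,0.005,0,0.026,0],
], squeeze=3)

```text
time_s: 23.57
ee_pos: [575.4, 17.6, 141.2]
ee_rot: [179.3, -1.1, 100.4]
force: [-3.2, 3.5, 17.7]
gripper_width: 17.7
```

```bash
python3 -c "
from h import *
plan(nest(-47.5,30,140.6),100.5)
im=env.grab_frame('side')[:,:,::-1];crop(im,(238,185),90,80,8,'s27c.png')
im=env.grab_frame('wrist')[:,:,::-1];crop(im,(256,200),100,100,7,'w27c.png')
"
```

```text
t 23.57 pos [575.4  17.6 141.2] rot [179.27  -1.08 100.37] w 17.7 F [-3.2  3.5 17.7]
cmd [-0.004  -0.0023  0.0012] turn -0.0029 | dist 2
```

arm_command([
  [0.9,0,0,0,0],
  [0.9,0,0,0,0],
  [0.9,-0.004,0,-0.01,0],
  [0.9,-0.008,0,-0.02,0],
  [0.9,-0.01,0,-0.03,0],
], squeeze=10)

```text
time_s: 24.08
ee_pos: [576.1, 11.8, 156.1]
ee_rot: [179.3, -1.0, 100.4]
force: [-0.4, -0.5, -0.6]
gripper_width: 17.5
```

```bash
python3 -c "
from h import *
plan(nest(-47.5,30,140.6),100.5)
im=env.grab_frame('side')[:,:,::-1];crop(im,(238,185),90,80,8,'s28c.png')
im=env.grab_frame('wrist')[:,:,::-1];crop(im,(256,200),100,100,7,'w28c.png')
"
```

```text
t 24.08 pos [576.1  11.8 156.1] rot [179.31  -1.04 100.37] w 17.5 F [-0.4 -0.5 -0.6]
cmd [ 0.0072 -0.002   0.0312] turn -0.0029 | dist 16
```

```bash
python3 -c "
from h import *
plan(nest(-42,30,195),100.5)
plan(nest(66,30,195),100.5)
plan(nest(66,30,137),100.5)
print(nest(66,30,137))
"
```

```text
t 24.18 pos [576.8  11.9 157.1] rot [179.18  -1.03 100.36] w 17.6 F [ 0.3  0.6 -0. ]
cmd [-0.0018 -0.0019 -0.076 ] turn -0.0031 | dist 38
t 24.18 pos [576.8  11.9 157.1] rot [179.18  -1.03 100.36] w 17.6 F [ 0.3  0.6 -0. ]
cmd [-0.2178 -0.0013 -0.0798] turn -0.0031 | dist 116
t 24.18 pos [576.8  11.9 157.1] rot [179.18  -1.03 100.36] w 17.6 F [ 0.3  0.6 -0. ]
cmd [-0.2198 -0.003   0.0362] turn -0.0031 | dist 111
[595.32519191 -96.12775813 137.        ]
```

arm_command([
  [0.9,0.002,0,-0.02,0],
  [0.9,0.002,0,-0.05,0],
  [0.9,0,0,-0.08,0],
  [0.9,-0.07,0,-0.09,0],
  [0.9,-0.15,0,-0.09,0],
  [0.9,-0.22,-0.003,-0.08,0],
  [0.9,-0.22,-0.003,-0.08,0],
  [0.9,-0.22,-0.003,-0.06,0],
], squeeze=8)

```text
time_s: 24.85
ee_pos: [596.0, -98.9, 186.5]
ee_rot: [179.0, -1.0, 100.2]
force: [0.6, 1.0, 0.0]
gripper_width: 17.8
```

```bash
python3 -c "
from h import *
plan(nest(66,30,137),100.5)
im=env.grab_frame('side')[:,:,::-1];crop(im,(238,185),90,80,8,'s29c.png')
im=env.grab_frame('wrist')[:,:,::-1];cv2.imwrite('pics/w29.png',im)
"
```

```text
t 24.85 pos [596.  -98.9 186.5] rot [178.97  -0.97 100.18] w 17.8 F [0.6 1.  0. ]
cmd [ 0.0041 -0.0022  0.0991] turn -0.0072 | dist 50
```

arm_command([
  [0.9,0.0,-0.002,0.05,0],
  [0.9,0.0,-0.002,0.09,0],
  [0.9,0.0,-0.002,0.099,0],
  [0.9,0.0,-0.002,0.099,0],
  [0.9,0.01,-0.002,0.1,0],
  [0.9,0.02,-0.002,0.1,0],
  [0.9,0.03,-0.002,0.1,0],
], squeeze=5)

```text
time_s: 25.53
ee_pos: [591.0, -80.0, 135.1]
ee_rot: [179.2, -1.1, 100.4]
force: [0.6, 0.4, -0.1]
gripper_width: 17.5
```

```bash
cat >> h.py <<'E'
def hy(p):
    a=np.radians(NY);d=np.asarray(p)-NP;return d@[np.cos(a),np.sin(a),0],d@[-np.sin(a),np.cos(a),0]
E
python3 -c "
from h import *
plan(nest(40,30,137),100.5);print(hy(env.state()['ee_pos']))
im=env.grab_frame('wrist')[:,:,::-1];crop(im,(256,200),130,110,6,'w30c.png')
"
```

```text
t 25.53 pos [591.  -80.  135.1] rot [179.23  -1.1  100.37] w 17.5 F [ 0.6  0.4 -0.1]
cmd [ 0.0189  0.0026 -0.0035] turn -0.003 | dist 10
(np.float64(49.39464955026099), np.float64(28.711936728204766))
```

```bash
python3 -c "
from h import *
s=env.state();print(s['ee_pos'])
for c in(200,256,310):print(hy(atz(wray((c,219.5),s),105)))
for c in(225,256):print('wall outer',hy(atz(wray((c,191),s),104)))
im=env.grab_frame('side')[:,:,::-1];crop(im,(238,185),90,80,8,'s30c.png')
"
```

```text
[590.6356737  -79.1759525  134.93605071]
(np.float64(49.647969126767386), np.float64(-11.539263968965976))
(np.float64(49.6047452969702), np.float64(29.10105401712338))
(np.float64(50.07141947960115), np.float64(68.42613318761849))
wall outer (np.float64(28.654436832285974), np.float64(7.313913476596045))
wall outer (np.float64(28.746588773641637), np.float64(29.145806356254216))
```

arm_command([
  [0.9,-0.02,0,-0.01,0],
  [0.9,-0.036,0,0.0,0],
  [0.9,-0.036,0,0.01,0],
  [0.9,-0.036,0,0.02,0],
  [0.9,-0.036,0,0.022,0],
  [0.9,-0.026,0,0.022,0],
  [0.9,-0.014,0,0.022,0],
  [0.9,-0.004,0,0.022,0],
], squeeze=5)

```text
time_s: 26.3
ee_pos: [591.7, -83.3, 125.3]
ee_rot: [179.2, -0.8, 100.5]
force: [-1.3, -7.3, 10.9]
gripper_width: 17.8
```

```bash
python3 -c "
from h import *
plan(nest(40,30,125),100.5);print(hy(env.state()['ee_pos']))
im=env.grab_frame('wrist')[:,:,::-1];crop(im,(256,200),130,110,6,'w31c.png')
im=env.grab_frame('side')[:,:,::-1];crop(im,(238,185),90,80,8,'s31c.png')
"
```

```text
t 26.30 pos [591.7 -83.3 125.3] rot [179.19  -0.83 100.48] w 17.8 F [-1.3 -7.3 10.9]
cmd [0.0255 0.0024 0.0009] turn -0.0005 | dist 13
(np.float64(52.73908519432921), np.float64(28.812014426580177))
```

```bash
python3 -c "
from h import *
s=env.state();R,t=toolT(s)
a=np.linspace(0,2*np.pi,60)
def circ(r,z,th,z0):
  P=np.c_[r*np.cos(a),r*np.sin(a),0*a+z-42]
  c,sn=np.cos(th),np.sin(th)
  X=np.c_[P[:,0]*c+P[:,2]*sn,P[:,1],-(-P[:,0]*sn+P[:,2]*c)-(42-z0)]
  return wproj(X@R.T+t,s)
for z0 in(29.5,33,36):
 for d in(20,25,30,35):
  th=np.radians(d);k=circ(9,55,th,z0);c=circ(15,29,th,z0);print(z0,d,k[:,1].min()-c[:,1].min(),'obs',(412-380)/6, c[:,1].min(),145+380/6, k[:,1].min(),145+412/6,np.ptp(k[:,0]),192/6)
"
```

```text
29.5 20 11.240236578717884 obs 5.333333333333333 216.6613654330642 208.33333333333334 227.90160201178207 213.66666666666669 33.32967203113242 32.0
29.5 25 7.276436531047693 obs 5.333333333333333 218.5405997741436 208.33333333333334 225.8170363051913 213.66666666666669 33.331723143947045 32.0
29.5 30 3.32657063003532 obs 5.333333333333333 220.56261136702807 208.33333333333334 223.8891819970634 213.66666666666669 33.312246098786915 32.0
29.5 35 -0.5794891200789891 obs 5.333333333333333 222.712901873391 208.33333333333334 222.133412753312 213.66666666666669 33.27147155246573 32.0
33 20 10.717627402363746 obs 5.333333333333333 214.77189552762331 208.33333333333334 225.48952292998706 213.66666666666669 32.6717272940071 32.0
33 25 6.826469001587128 obs 5.333333333333333 216.6312806133498 208.33333333333334 223.45774961493692 213.66666666666669 32.67233002144877 32.0
33 30 2.9502825557597987 obs 5.333333333333333 218.6303436266532 208.33333333333334 221.580626182413 213.66666666666669 32.65226599021912 32.0
33 35 -0.88177527956978 obs 5.333333333333333 220.75480083935517 208.33333333333334 219.8730255597854 213.66666666666669 32.61177314785715 32.0
36 20 10.293086038668946 obs 5.333333333333333 213.20377299851592 208.33333333333334 223.49685903718486 213.66666666666669 32.12671900966237 32.0
36 25 6.462311383467664 obs 5.333333333333333 215.04623194688685 208.33333333333334 221.5085433303545 213.66666666666669 32.12620693730446 32.0
36 30 2.647314993703503 obs 5.333333333333333 217.02580716908489 208.33333333333334 219.6731221627884 213.66666666666669 32.10572878970049 32.0
36 35 -1.1233309729667553 obs 5.333333333333333 219.12839308985605 208.33333333333334 218.0050621168893 213.66666666666669 32.06552743412422 32.0
```

```bash
cat >> h.py <<'E'
def plugfit(s,cmin,kmin,kw,rk=9,rc=15):
    R,t=toolT(s);a=np.linspace(0,2*np.pi,90)
    def circ(r,z,p):
        th,ox,oz=np.radians(p[0]),p[1],p[2]  # origin (tip) in tool frame, ox along tool x, oz tool z
        c,sn=np.cos(th),np.sin(th);P=np.c_[r*np.cos(a),r*np.sin(a),0*a+z]
        X=np.c_[P[:,0]*c+P[:,2]*sn+ox,P[:,1],-(-P[:,0]*sn+P[:,2]*c)+oz]
        return wproj(X@R.T+t,s)
    def f(p):
        k=circ(rk,55,p);c=circ(rc,29,p);return [c[:,1].min()-cmin,k[:,1].min()-kmin,np.ptp(k[:,0])-kw,0.05*(p[2]-33)]
    r=least_squares(f,[25,-15,33]);return r.x,r.fun
E
python3 -c "
from h import *
s=env.state()
print(plugfit(s,145+380/6-.4,145+412/6-.4,192/6))
s=np.load('s15.npy',allow_pickle=True).item()
print(plugfit(s,130+442/6-.4,130+595/6-.4,179/6))"
```

```text
(array([ 24.98540582, -13.58510486,  34.25076637]), array([ 0.00177105, -0.00092422,  0.01568594,  0.06253832]))
(array([-3.60967103,  1.47746749, 46.85169703]), array([-0.00187575,  0.00920004,  0.18931254,  0.69258485]))
```

```bash
python3 -c "
from h import *
plan(nest(-58,30,178),100.5)
"
```

```text
t 26.40 pos [591.7 -82.7 125.7] rot [179.16  -0.86 100.51] w 17.7 F [-2.5 -5.6  6.2]
cmd [ 0.2218  0.0038 -0.1014] turn 0.0003 | dist 122
```

arm_command([
  [0.9,-0.01,0,-0.01,0],
  [0.9,-0.016,0,-0.05,0],
  [0.9,-0.01,0,-0.12,0],
  [0.9,0.06,0.002,-0.14,0],
  [0.9,0.14,0.004,-0.14,0],
  [0.9,0.22,0.004,-0.13,0],
  [0.9,0.222,0.004,-0.105,0],
  [0.9,0.222,0.004,-0.102,0],
], squeeze=8)

```text
time_s: 27.07
ee_pos: [571.3, 28.3, 177.2]
ee_rot: [179.3, -0.9, 100.7]
force: [0.1, -0.4, -0.4]
gripper_width: 17.9
```

```bash
python3 -c "
from h import *
plan(nest(-58,30,178),100.5)
im=env.grab_frame('wrist')[:,:,::-1];crop(im,(256,200),130,110,6,'w32c.png')
im=env.grab_frame('side')[:,:,::-1];crop(im,(238,185),90,80,8,'s32c.png')
"
```

```text
t 27.07 pos [571.3  28.3 177.2] rot [179.32  -0.92 100.72] w 17.9 F [ 0.1 -0.4 -0.4]
cmd [-0.0055  0.0019 -0.0017] turn 0.0049 | dist 3
```

```bash
python3 -c "
from h import *
R=Ro.from_euler('ZY',[NY,-30],degrees=True).as_matrix()
r=R@[-1.8,30,60]+NP+[0,2,-1]
a=R[:,2]
b=proj('side',r)[0];print('rim',(b-[193,145])*8)
for H in(5,31,49,75):print(H,((proj('side',r+a*H)[0]-b)*8).round(0))
w=R@[-1.8,-30,60]+NP+[0,2,-1];b2=proj('side',w)[0];print('wide',(b2-[193,145])*8)
for H in(5,31):print(H,((proj('side',w+a*H)[0]-b2)*8).round(0))
for v in np.eye(3):print(((proj('side',r+44*a+v*5)[0]-proj('side',r+44*a)[0])*8/5).round(2))
print(hy(env.state()['ee_pos']))
"
```

```text
rim [274.0740497  402.78407286]
5 [ 0. -4.]
31 [  0. -27.]
49 [  0. -44.]
75 [  0. -69.]
wide [448.59816461 388.26009942]
5 [ 1. -4.]
31 [  5. -28.]
[-3.04 -0.13]
[-0.33  2.06]
[-0.13 -2.26]
(np.float64(-58.318051311652), np.float64(29.77310410195306))
```

arm_command([
  [0.9,0.004,0.002,0,0.005],
  [0.9,0.006,0.002,0.002,0.005],
  [0.9,0.0,0.002,0.014,0.005],
  [0.9,-0.006,0.002,0.024,0.005],
  [0.9,-0.01,0.002,0.03,0.005],
  [0.9,-0.01,0.002,0.03,0.005],
])

```text
time_s: 27.67
ee_pos: [574.0, 20.7, 161.8]
ee_rot: [179.4, -0.9, 100.3]
force: [0.8, 0.6, -0.2]
gripper_width: 17.4
```

```bash
python3 -c "
from h import *
plan(nest(-58,30,178),100.5);print(hy(env.state()['ee_pos']))
im=env.grab_frame('wrist')[:,:,::-1];crop(im,(256,200),130,110,6,'w33c.png')
im=env.grab_frame('side')[:,:,::-1];crop(im,(233,190),60,55,12,'s33c.png')
"
```

```text
t 27.67 pos [574.   20.7 161.8] rot [179.36  -0.88 100.25] w 17.4 F [ 0.8  0.6 -0.2]
cmd [ 0.011  -0.0003 -0.0323] turn -0.0055 | dist 17
(np.float64(-52.7283393321302), np.float64(30.325769072353545))
```

arm_command([
  [0.9,0.001,0,0.004,-0.005],
  [0.9,-0.003,0,0.01,-0.005],
  [0.9,-0.006,0,0.016,-0.005],
  [0.9,-0.01,0,0.022,-0.005],
  [0.9,-0.013,0,0.028,-0.005],
  [0.9,-0.013,0,0.028,-0.005],
], squeeze=6)

```text
time_s: 28.27
ee_pos: [576.3, 15.0, 149.9]
ee_rot: [179.2, -0.9, 100.5]
force: [-2.0, -0.0, 7.9]
gripper_width: 18.0
```

```bash
python3 -c "
from h import *
plan(nest(-58,30,178),100.5);print(hy(env.state()['ee_pos']))
im=env.grab_frame('wrist')[:,:,::-1];crop(im,(256,200),130,110,6,'w34c.png')
im=env.grab_frame('side')[:,:,::-1];crop(im,(233,190),60,55,12,'s34c.png')
"
```

```text
t 28.27 pos [576.3  15.  149.9] rot [179.16  -0.87 100.49] w 18.0 F [-2.  -0.   7.9]
cmd [ 0.0235 -0.0022 -0.0559] turn -0.0001 | dist 30
(np.float64(-46.70113914131895), np.float64(31.521596231475492))
```

arm_command([
  [0.9,0.001,0,-0.004,0],
  [0.9,0.004,0,-0.02,0],
  [0.9,0.008,0,-0.05,0],
  [0.9,0.0,0,-0.09,0],
  [0.9,-0.06,0,-0.1,0],
  [0.9,-0.14,0,-0.1,0],
  [0.9,-0.22,0,-0.08,0],
  [0.9,-0.23,0,-0.06,0],
], squeeze=9)

```text
time_s: 29.03
ee_pos: [598.5, -104.2, 178.8]
ee_rot: [179.0, -0.6, 100.3]
force: [0.1, 0.1, -0.6]
gripper_width: 17.4
```

```bash
python3 -c "
from h import *
plan(nest(66,30,131),100.5);print(hy(env.state()['ee_pos']))
im=env.grab_frame('side')[:,:,::-1];crop(im,(233,185),90,80,8,'s35c.png')
im=env.grab_frame('wrist')[:,:,::-1];crop(im,(256,200),130,110,6,'w35c.png')
"
```

```text
t 29.03 pos [ 598.5 -104.2  178.8] rot [178.99  -0.61 100.29] w 17.4 F [ 0.1  0.1 -0.6]
cmd [ 0.016  -0.0051  0.0957] turn -0.0046 | dist 49
(np.float64(74.4955342971391), np.float64(31.676012940065778))
```

arm_command([
  [0.9,0.01,-0.005,0.05,0],
  [0.9,0.01,-0.005,0.09,0],
  [0.9,0.01,-0.005,0.103,0],
  [0.9,0.02,-0.005,0.104,0],
  [0.9,0.032,-0.005,0.104,0],
  [0.9,0.042,-0.005,0.104,0],
  [0.9,0.048,-0.005,0.104,0],
  [0.9,0.052,-0.005,0.104,0],
], squeeze=6)

```text
time_s: 29.8
ee_pos: [590.3, -74.3, 127.3]
ee_rot: [179.2, -0.7, 100.4]
force: [-0.1, -5.5, 3.4]
gripper_width: 17.8
```

```bash
python3 -c "
from h import *
plan(nest(50,30,127),100.5);print(hy(env.state()['ee_pos']))
im=env.grab_frame('wrist')[:,:,::-1];crop(im,(256,200),130,110,6,'w36c.png')
"
```

```text
t 29.80 pos [590.3 -74.3 127.3] rot [179.17  -0.73 100.41] w 17.8 F [-0.1 -5.5  3.4]
cmd [-0.0128  0.0019  0.0004] turn -0.002 | dist 6
(np.float64(43.60564007791302), np.float64(29.049323051334547))
```

```bash
python3 -c "
from h import *
s=env.state();R,t=toolT(s);a=np.linspace(0,2*np.pi,90)
def circ(r,z,p):
    th,ox,oz=np.radians(p[0]),p[1],p[2]
    c,sn=np.cos(th),np.sin(th);P=np.c_[r*np.cos(a),r*np.sin(a),0*a+z]
    X=np.c_[P[:,0]*c+P[:,2]*sn+ox,P[:,1],-(-P[:,0]*sn+P[:,2]*c)+oz]
    return wproj(X@R.T+t,s)
k0=145-.4
# knob base circle z=29 lower edge row 615
def f(p):
    k=circ(9,55,p);b=circ(9,29,p);return [k[:,1].min()-(k0+378/6),k[:,1].max()-(k0+540/6),b[:,1].max()-(k0+617/6),np.ptp(k[:,0])-31]
r=least_squares(f,[45,-30,25]);print(r.x,r.fun)
p=r.x;th=np.radians(p[0]);print('tip rel TCP: x',p[1],'z down',p[2],' grip along plug at tool z=-8:', (p[2]+8)/np.cos(th))
print('axis x at tool z -8', p[1]+(p[2]+8)*np.tan(th))
"
```

```text
[ 42.47863598 -26.3786655   35.33686024] [-0.67605683  0.48317123  0.19535038 -0.68929629]
tip rel TCP: x -26.378665496577604 z down 35.33686024351465  grip along plug at tool z=-8: 58.75951835273925
axis x at tool z -8 13.302533342166925
```

```bash
python3 -c "
from h import *
plan(nest(-69,30,178),100.5)
"
```

```text
t 29.85 pos [590.3 -74.  127.4] rot [179.15  -0.75 100.41] w 17.5 F [-1.1 -3.5  2.4]
cmd [ 0.226   0.0029 -0.0983] turn -0.0019 | dist 123
```

arm_command([
  [0.9,-0.012,0,0,0],
  [0.9,-0.02,0,-0.03,0],
  [0.9,-0.01,0,-0.1,0],
  [0.9,0.05,0.002,-0.15,0],
  [0.9,0.13,0.003,-0.15,0],
  [0.9,0.21,0.003,-0.14,0],
  [0.9,0.226,0.003,-0.11,0],
  [0.9,0.226,0.003,-0.1,0],
], squeeze=9)

```text
time_s: 30.52
ee_pos: [569.9, 40.0, 178.9]
ee_rot: [179.1, -0.9, 100.6]
force: [-0.7, -0.4, -0.5]
gripper_width: 17.5
```

```bash
python3 -c "
from h import *
plan(nest(-69,30,178),100.5);print(hy(env.state()['ee_pos']))
im=env.grab_frame('wrist')[:,:,::-1];crop(im,(256,200),130,110,6,'w37c.png')
im=env.grab_frame('side')[:,:,::-1];crop(im,(233,190),60,55,12,'s37c.png')
"
```

```text
t 30.52 pos [569.9  40.  178.9] rot [179.14  -0.87 100.63] w 17.5 F [-0.7 -0.4 -0.5]
cmd [-0.007   0.0004  0.0017] turn 0.0029 | dist 4
(np.float64(-72.4736625793752), np.float64(29.75892485731191))
```

arm_command([
  [0.9,-0.008,0.001,0.004,0],
  [0.9,-0.012,0.001,0.012,0],
  [0.9,-0.016,0.001,0.018,0],
  [0.9,-0.019,0.001,0.024,0],
  [0.9,-0.021,0.001,0.028,0],
  [0.9,-0.021,0.001,0.028,0],
], squeeze=6)

```text
time_s: 31.12
ee_pos: [572.7, 26.3, 163.8]
ee_rot: [179.3, -0.8, 100.4]
force: [-0.4, 0.6, -0.6]
gripper_width: 17.6
```

```bash
python3 -c "
from h import *
plan(nest(-69,30,178),100.5);print(hy(env.state()['ee_pos']))
im=env.grab_frame('wrist')[:,:,::-1];crop(im,(256,200),130,110,6,'w38c.png')
im=env.grab_frame('side')[:,:,::-1];crop(im,(233,190),60,55,12,'s38c.png')
"
```

```text
t 31.12 pos [572.7  26.3 163.8] rot [179.29  -0.78 100.41] w 17.6 F [-0.4  0.6 -0.6]
cmd [ 0.0213  0.0002 -0.0282] turn -0.0019 | dist 18
(np.float64(-58.54041257224684), np.float64(30.050130513050146))
```

arm_command([
  [0.9,0.004,0.0,0.002,0],
  [0.9,0.002,0.0,0.006,0],
  [0.9,-0.001,0.0,0.011,0],
  [0.9,-0.004,0.0,0.016,0],
  [0.9,-0.004,0,0.016,0],
], squeeze=6)

```text
time_s: 31.63
ee_pos: [573.0, 24.7, 155.6]
ee_rot: [179.3, -0.8, 100.4]
force: [-0.3, -0.4, 0.0]
gripper_width: 17.8
```

```bash
python3 -c "
from h import *
plan(nest(-69,30,178),100.5);print(hy(env.state()['ee_pos']))
im=env.grab_frame('wrist')[:,:,::-1];crop(im,(256,200),130,110,6,'w39c.png')
im=env.grab_frame('side')[:,:,::-1];crop(im,(233,190),60,55,12,'s39c.png')
"
```

```text
t 31.63 pos [573.   24.7 155.6] rot [179.3   -0.78 100.44] w 17.8 F [-0.3 -0.4  0. ]
cmd [ 0.0248  0.0004 -0.0445] turn -0.0013 | dist 25
(np.float64(-56.895007718026065), np.float64(30.071722875488543))
```

arm_command([
  [0.9,-0.003,0.0,0.005,0],
  [0.9,-0.006,0.0,0.01,0],
  [0.9,-0.009,0.0,0.015,0],
  [0.9,-0.01,0.0,0.018,0],
  [0.9,-0.01,0,0.018,0],
], squeeze=6)

```text
time_s: 32.15
ee_pos: [574.0, 19.9, 146.5]
ee_rot: [179.3, -0.8, 100.4]
force: [0.1, -0.2, -0.7]
gripper_width: 17.3
```

```bash
python3 -c "
from h import *
plan(nest(-69,30,178),100.5);print(hy(env.state()['ee_pos']))
im=env.grab_frame('wrist')[:,:,::-1];crop(im,(256,200),130,110,6,'w40c.png')
im=env.grab_frame('side')[:,:,::-1];crop(im,(233,190),60,55,12,'s40c.png')
"
```

```text
t 32.15 pos [574.   19.9 146.5] rot [179.31  -0.8  100.42] w 17.3 F [ 0.1 -0.2 -0.7]
cmd [ 0.0349  0.0004 -0.0626] turn -0.0017 | dist 36
(np.float64(-52.0054510560515), np.float64(30.154416685806954))
```

arm_command([
  [0.9,-0.002,0.0,0.004,0],
  [0.9,-0.004,0.0,0.008,0],
  [0.9,-0.005,0.0,0.011,0],
  [0.9,-0.006,0.0,0.013,0],
], squeeze=4)

```text
time_s: 32.58
ee_pos: [575.3, 17.0, 140.7]
ee_rot: [179.2, -0.8, 100.4]
force: [0.7, -0.8, 2.8]
gripper_width: 17.8
```

arm_command([
  [0.65,0,0,0,0],
  [0.62,0,0,0,0],
  [0.62,0,0,0,0],
  [0.62,0.002,0,-0.02,0],
  [0.62,0.002,0,-0.06,0],
  [0.62,0.0,0,-0.1,0],
  [0.62,0,0,-0.11,0],
  [0.62,0,0,-0.11,0],
])

```text
time_s: 33.25
ee_pos: [575.7, 16.2, 197.8]
ee_rot: [179.0, -0.7, 100.4]
force: [-0.3, 0.3, 1.2]
gripper_width: 34.8
```

```bash
python3 -c "
from h import *
plan(nest(-42,30,170),100.5);print(hy(env.state()['ee_pos']))
s=env.state();np.save('s16.npy',np.array(s,dtype=object),allow_pickle=True)
im=env.grab_frame('wrist')[:,:,::-1];crop(im,(236,200),130,110,6,'w41c.png')
im=env.grab_frame('side')[:,:,::-1];crop(im,(233,190),60,55,12,'s41c.png')
"
```

```text
t 33.25 pos [575.7  16.2 197.8] rot [178.95  -0.72 100.44] w 34.8 F [-0.3  0.3  1.2]
cmd [-0.0128 -0.0035  0.0554] turn -0.0014 | dist 28
(np.float64(-48.05575517210374), np.float64(31.229687738805463))
```

```bash
python3 -c "
from h import *
plan(nest(-47,30,166),100.5)
"
```

```text
t 33.35 pos [574.2  16.3 195.2] rot [179.24  -0.78 100.44] w 34.3 F [-0.2  0.8  0. ]
cmd [-0.0035 -0.0002  0.0584] turn -0.0014 | dist 29
```

arm_command([
  [1,0,0,0,0],
  [1,-0.003,0,0,0],
  [1,-0.003,0,0.03,0],
  [1,-0.003,0,0.055,0],
  [1,-0.004,0,0.06,0],
  [1,-0.008,0,0.067,0],
  [1,-0.012,0,0.074,0],
])

```text
time_s: 33.93
ee_pos: [575.9, 10.7, 158.0]
ee_rot: [179.2, -0.8, 100.4]
force: [0.1, 0.7, -0.6]
gripper_width: 0.6
```

arm_command([
  [1,-0.003,0,0.005,0],
  [1,-0.005,0,0.009,0],
  [1,-0.006,0,0.011,0],
  [1,-0.007,0,0.013,0],
])

```text
time_s: 34.27
ee_pos: [577.0, 9.0, 154.7]
ee_rot: [179.1, -1.0, 100.4]
force: [-6.6, 5.6, 19.3]
gripper_width: 0.7
```

```bash
python3 -c "
from h import *
plan(nest(-47,30,166),100.5);print(hy(env.state()['ee_pos']))
im=env.grab_frame('side')[:,:,::-1];crop(im,(233,190),60,55,12,'s42c.png')
"
```

```text
t 34.27 pos [577.    9.  154.7] rot [179.07  -0.95 100.39] w 0.7 F [-6.6  5.6 19.3]
cmd [ 0.013  -0.0019 -0.0225] turn -0.0024 | dist 13
(np.float64(-40.673686758815364), np.float64(31.101295430598867))
```

arm_command([
  [1,0.006,0,-0.012,0],
  [1,0.013,0,-0.03,0],
  [1,0.013,-0.06,-0.03,0],
  [1,0.013,-0.12,-0.03,0],
  [1,0.013,-0.122,-0.03,0],
  [1,0.013,-0.122,-0.03,0],
])

```text
time_s: 34.82
ee_pos: [514.8, 3.9, 169.6]
ee_rot: [179.0, -0.9, 100.4]
force: [0.3, -0.4, 0.6]
gripper_width: 0.6
```

```bash
python3 -c "
from h import *
plan(nest(-41,-29,154.5),100.5);print(hy(env.state()['ee_pos']))
"
```

```text
t 34.82 pos [514.8   3.9 169.6] rot [179.01  -0.93 100.37] w 0.6 F [ 0.3 -0.4  0.6]
cmd [-0.0125  0.0034  0.0301] turn -0.0029 | dist 16
(np.float64(-47.02399442994543), np.float64(-30.926502505645793))
```

arm_command([
  [1,-0.004,0.003,0.01,0],
  [1,-0.008,0.003,0.018,0],
  [1,-0.011,0.003,0.025,0],
  [1,-0.013,0.003,0.029,0],
  [1,-0.015,0.003,0.033,0],
  [1,-0.016,0.003,0.035,0],
])

```text
time_s: 35.32
ee_pos: [519.0, -1.4, 155.5]
ee_rot: [178.8, -1.2, 100.3]
force: [-8.1, 7.6, 30.1]
gripper_width: 0.6
```

```bash
python3 -c "
from h import *
plan(nest(-41,-29,154.5),100.5);print(hy(env.state()['ee_pos']))
im=env.grab_frame('side')[:,:,::-1];crop(im,(233,190),60,55,12,'s43c.png')
"
```

```text
t 35.32 pos [519.   -1.4 155.5] rot [178.84  -1.17 100.29] w 0.6 F [-8.1  7.6 30.1]
cmd [-0.0002 -0.0025  0.002 ] turn -0.0046 | dist 2
(np.float64(-41.075266676470086), np.float64(-27.751440509817677))
```

arm_command([
  [1,0.006,0,-0.012,0],
  [1,0.012,0,-0.03,0],
  [1,0.02,0,-0.1,0],
  [1,0.03,0,-0.18,0],
  [1,0.1,0,-0.25,0],
  [1,0.18,0,-0.25,0],
  [1,0.25,0,-0.25,0],
  [1,0.25,0,-0.25,0],
])

```text
time_s: 36.03
ee_pos: [494.1, 124.2, 284.0]
ee_rot: [178.7, -1.4, 100.6]
force: [0.1, -0.3, -1.3]
gripper_width: 0.6
```

```bash
python3 - <<'E'
from workcell import env
import cv2,numpy as np
for n in("side","top","wrist"):
    i=env.grab_frame(n)[:,:,::-1]
    cv2.imwrite(f"pics/fin_{n}.png",cv2.resize(i,(800,600),interpolation=cv2.INTER_CUBIC))
E
```

```text
(no output)
```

View pics/fin_side.png

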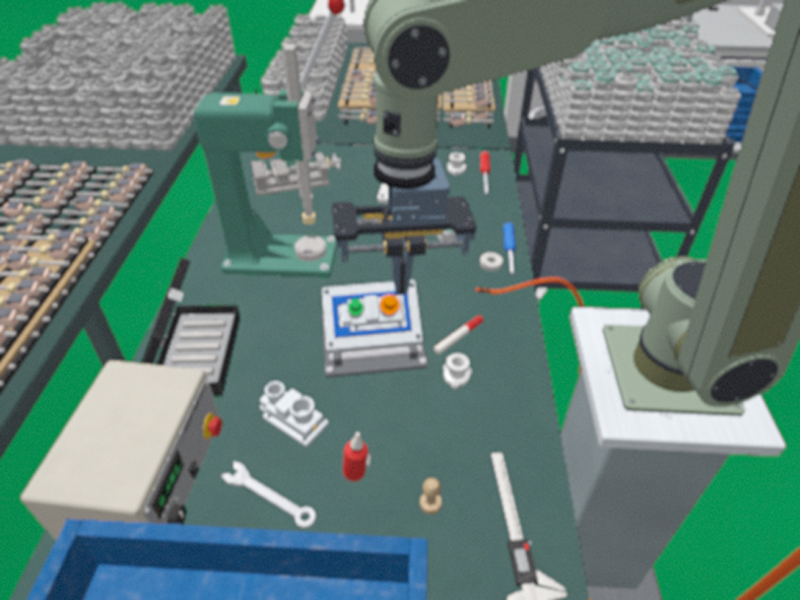

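View pics/fin_top.png

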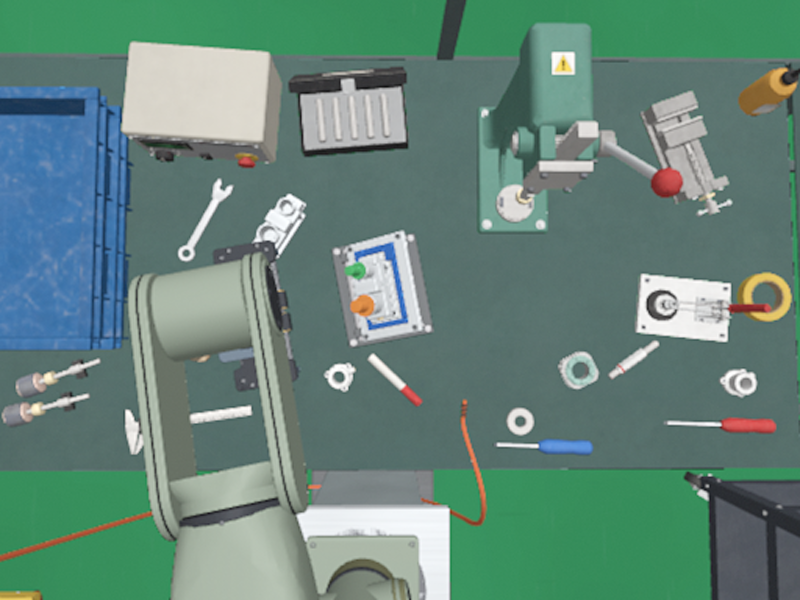

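View pics/fin_wrist.png

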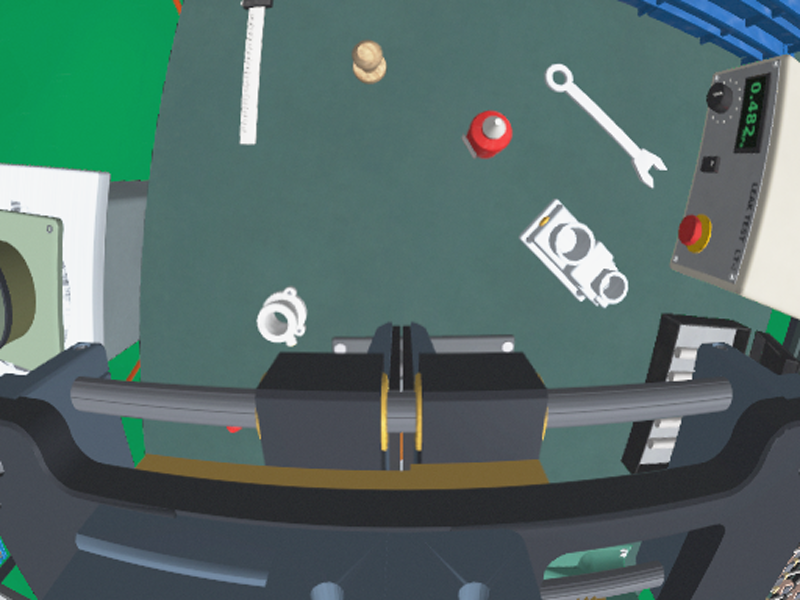

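```bash
python3 - <<'E'
import cv2
from workcell import env
t=env.grab_frame("top")[:,:,::-1];s=env.grab_frame("side")[:,:,::-1]
a=cv2.resize(t[140:225,205:285],(400,425),interpolation=cv2.INTER_CUBIC)
b=cv2.resize(s[170:245,200:275],(400,400),interpolation=cv2.INTER_CUBIC)
b=cv2.copyMakeBorder(b,0,25,0,0,cv2.BORDER_CONSTANT)
cv2.imwrite("pics/fin_z.png",cv2.hconcat([a,b]))
E
```

```text
(no output)
```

View pics/fin_z.png

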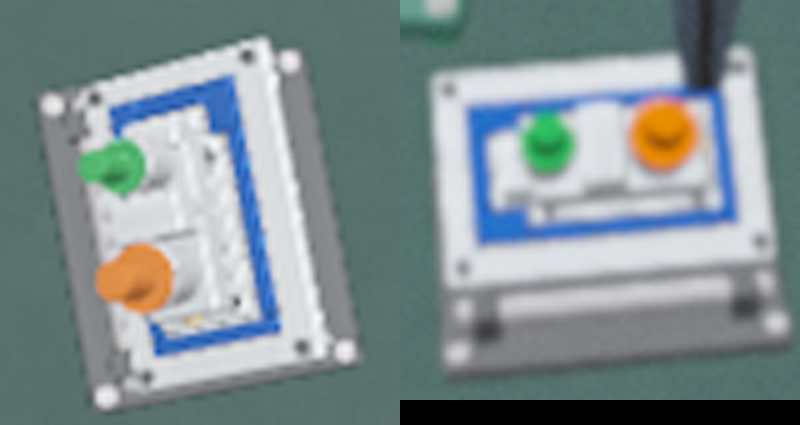

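```bash
grep -n "def \|NP\|NY" h.py | head -30; python3 - <<'E'
from h import *
import cv2,numpy as np
from workcell import env
t=np.ascontiguousarray(env.grab_frame("top")[:,:,::-1]);p=env.camera_params("top")
K,R,T=[np.array(p[k],float) for k in("camera_matrix","R","t")]
# nest frame: uphill dir = -y world-ish
yaw=np.radians(NY); u=np.array([np.cos(yaw),np.sin(yaw),0]); yy=np.array([-u[1],u[0],0]); 
c,s=np.cos(np.pi/6),np.sin(np.pi/6)
ex=c*u+s*np.array([0,0,1]); ez=np.cross(ex,yy)
def P(x,y,z): 
    X=np.array(NP)+x*ex+y*yy+z*ez; q=K@(R@X+T.ravel()); return q[:2]/q[2]
k=8;x0,y0=205,140
a=cv2.resize(t[y0:y0+75,x0:x0+80],None,fx=k,fy=k,interpolation=cv2.INTER_CUBIC)
def poly(pts,col):
    q=np.array([(P(*v)-[x0,y0]+.5)*k for v in pts]).astype(int); cv2.polylines(a,[q],True,col,1)
poly([(-60,-88,0),(60,-88,0),(60,88,0),(-60,88,0)],(255,0,255))
d=-2
poly([(x+d,y,10) for x,y in[(-28,-58),(28,-58),(28,40),(18,40),(18,58),(-18,58),(-18,40),(-28,40)]],(0,0,255))
th=np.linspace(0,6.28,40)
for y,rc,rk in((-30,19,11),(30,15,9)):
    poly([(d+rc*np.cos(v),y+rc*np.sin(v),65) for v in th],(0,255,255)); poly([(d+rk*np.cos(v),y+rk*np.sin(v),91) for v in th],(255,255,0))
cv2.imwrite("pics/fin_ov.png",a)
E
```

```text
5:def proj(n,X):
9:def toolT(s=None):
11:def wproj(X,s):
16:def wray(uv,s):
21:def ray(n,uv):
23:def atz(od,z):
25:def tri(rays):
30:def crop(img,c,w,h,k,name):
40:def plan(pos,yaw=None):
46:NP=np.array([553.8,-36.7,76]);NY=-79.5
47:def nest(hh,yy,z,p=None,yaw=None):
48:    a=np.radians(NY if yaw is None else yaw);p=NP if p is None else p
50:def hy(p):
51:    a=np.radians(NY);d=np.asarray(p)-NP;return d@[np.cos(a),np.sin(a),0],d@[-np.sin(a),np.cos(a),0]
52:def plugfit(s,cmin,kmin,kw,rk=9,rc=15):
54:    def circ(r,z,p):
59:    def f(p):
```

View pics/fin_ov.png

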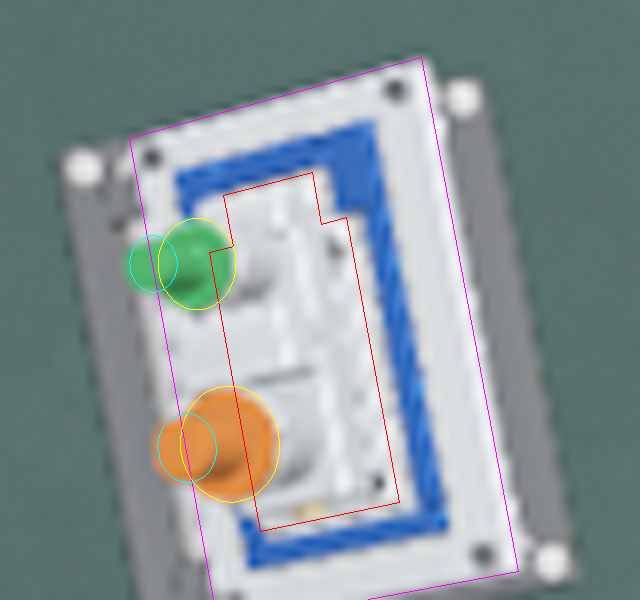

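```bash
python3 -c "
from workcell import env
print(env.job_done())"
```

```text
the job is handed in; nothing more can be done
None
```

The housing is in the tilted nest with both plugs in, and I handed the job in at about 36 s of the 72 s allowed. I used the right-hand housing, seated it with the nose in the narrow end, put the orange plug in the wide neck, then the green plug in the narrow neck. I pressed each plug along its neck (about 30 N on orange, 20 N on green) until it stopped moving, then backed the gripper clear.

**Last checks:**
- **Housing:** The final side and top pictures show the foot inside the blue walls. It lies about 2 mm downhill of the pocket's centre, within the clearance.
- **Plugs:** Collars and knobs match a projected model of the finished job to about 1–2 mm. The two closed-finger contacts also came at nearly the same height (154.7 mm for green, 155.5 mm for orange).
- **Surroundings:** By eye, the other things on the bench stand where they were. The wrist force read near zero after retreating, and the fingers touch nothing.

**What went less well:**
- **Green plug:** It took several tries, and in an early one the housing tipped briefly in the nest. It fell back into its seat, and the later pictures and pressing agree with that.
- **Side camera:** Its calibration differed from the top and wrist cameras by about 9 mm, so I trusted the wrist camera while placing things.

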